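Isolate, clear the cabinet ledge, switch over

ROBOT

A 6-joint arm with a two-finger parallel gripper is mounted at the origin on the work surface. World frame = base frame: x ahead of the robot, y to its left, z up, the work surface at z = 0. Lengths are in mm, angles in degrees, forces in N, time in s.
With the tool pointing down it reaches from about 300 to 850 mm from the base axis. Payload 4.2 kg.
Tool frame: the origin (TCP) lies on the centre line of the jaws, within the pads' length; the fingertips stand 14 mm ahead of it and the grasp point (between the pads) lies 5 mm behind it; z points along the fingers, y is the direction in which the jaws open and shut (so a half turn about z gives the same grasp; the last joint's range is limited). The gripper opens to 91 mm and grips with 3 to 60 N. Pads are 32 mm wide; open, the fingers measure 118 mm over their backs; the gripper's body (76 mm by 178 mm) begins 60 mm behind the grasp point.
Start: joints at [-69.213, 18.312, 89.639, -0, 72.044, -1.146], TCP at [214.777, -533.397, 227.976] pointing down, gripper open.
Joint ranges: [-177.97, 177.97], [-48.28, 115.42], [12.27, 149.76], [-77.06, 257.06], [2.81, 150.46], [-146.56, 146.56]. Speed limits (degrees/s): [147.25, 147.25, 180, 180, 180, 180].

INTERFACE

Orientations are given as [roll, pitch, yaw] about the fixed x, y, z axes, in that order (R = Rz(yaw) Ry(pitch) Rx(roll)).
In Python, from workcell import state, grab_frame, job_done gives the robot as it stands.
- The arm moves only by the tool send_rows, never from a script. Its argument "deltas" is one flat list of numbers, 5 for each row, row after row: the opening, from 0 (shut) to 1 (fully open), then the shift along the tool's x, y, z in m, then the turn about the tool's z in degrees. A call has 1 to 12 rows; each row shifts and turns the pose as measured when the row begins, along the tool's axes as they then stand; what a row does not reach is not made up. A row lasts 1/10 s, in which the tool goes at most 50 mm and 8.59 degrees, less where a joint would pass 70% of its speed; a pose out of reach is approached as far as the arm can. A call is refused whole if a number of a shift passes 0.05 or a number of a turn 8.59, either way. A call with a gripper value outside its range is refused whole. The fingers move at their own pace and stop on an object; "squeeze" is the grip in N (left out, the last holds). Time passes only in rows, so rows that do not move let the fingers close. It gives the time, the measured TCP pose, the force and the opening at its end, in the units of the state.
- state(): the state, without advancing time (a new reading comes with each control period).
- grab_frame(name): name is "side" or "top" or "wrist"; returns a dict with "img" (420x560x3 uint8, red, green, blue), "camera_matrix" (3x3 intrinsics, pixels), "R" (3x3) and "t" (3): a world point X has camera coordinates R X + t; the wrist camera has in their place "mount" (4x4, takes a point from camera to tool coordinates, whose origin is the TCP and whose axes are the flange's). Camera axes: x right, y down, z forward; pixel columns grow to the right and rows downward; lengths in mm; the calibration is good to about 2 mm. A picture is of the moment at which its call begins: read the wrist's pose just before it. There is no depth.
- job_done(): hands the job in, once; it reports no verdict.
The state is a dict: "time_s": time; "qpos": joint angles; "qvel": joint speeds; "effort": joint torques, N m; "ee_pos": TCP position; "ee_rot": TCP orientation; "force": force on the tool from outside, world axes, zero at the start; "torque": the same for the moment, N m; "gripper_width": finger opening in mm.
Only numpy, scipy, OpenCV 4.12 (cv2) and the standard library are available. Lean on these libraries where they do the work, as an engineer would, in place of code of your own. Each camera call takes 0.05 s, during which the arm holds its last target. There are 200 camera calls.

TASK

The control cabinet has been refitted and the pulled parts still lie on its ledge. Isolate it first: put the changeover switch's lever upright (0), and handle the parts only while it stands there. Drop every contactor into the grey tote and every fuse link and trunking offcut into the steel scrap pail; once all of them are in, put the lever fully over to II (the end with two bars), leaving the tote, the pail, the tools and the other things standing where they are.

Things in the scene. Friction and masses are not known exactly. Their poses are not given: they have to be found in the camera images.
- lever (a joint): Angle of the changeover switch's lever (rad): 0 = standing straight out of the switch, that is upright: position 0 (off). -0.6 = stop at position I (the end of the switch's face with one white bar), +0.6 = stop at position II (the end with two white bars). It starts at or near I. Stiff: it stays where it is left, about 3.5 N at the grip moves it.
- lever_grip (a point): Grip point of the lever: in the middle of its black handle (24 mm wide along the hinge axis, 16 mm thick in the direction of swing, 56 mm long), 105 mm from the hinge; the handle ends 27 mm beyond this point. The lever can be pinched from above across the 24 mm and led along its arc.
- lever_hinge (a point): Point on the lever's hinge axis, in the middle of the switch, 85 mm above the work surface.
- switch: The changeover switch: black moulded-case device fixed to the ledge in the middle, 170 long (x) x 105 wide (y) x 74 mm high, with a raised grey middle 96 mm long whose top is 90 mm above the work surface. Origin: middle of the underside. The lever swings along its x axis (hinge axis = its y); its +x end, away from the robot, is the II end.
- tote: Grey rectangular plastic tote, open on top, 200 (x) x 150 (y) x 120 mm high outside, 5 mm walls and floor, 1.2 kg, loose. Origin: middle of the underside. Stands at the robot's left or right.
- pail: Round steel scrap pail, open on top, 140 mm high, 210 mm across at the rim and 176 mm at the foot outside, 4 mm wall, 5 mm floor, 1.5 kg, loose. Origin: middle of the underside. Stands on the side where the tote does not.
- fuse0: A knife-blade fuse link: white ceramic block 64 long x 46 wide x 40 mm high with a flat metal blade (6 mm thick, 20 mm high, at mid height) out of each end, 135 mm over the blades, and two small metal lugs that stand 6 mm above the block's top edges; about 0.3 kg. Origin: middle of the underside; x along the blades, y across the 46 mm width, z up. May be absent.
- fuse1: A knife-blade fuse link: white ceramic block 64 long x 46 wide x 40 mm high with a flat metal blade (6 mm thick, 20 mm high, at mid height) out of each end, 135 mm over the blades, and two small metal lugs that stand 6 mm above the block's top edges; about 0.3 kg. Origin: middle of the underside; x along the blades, y across the 46 mm width, z up. May be absent.
- fuse2: A knife-blade fuse link: white ceramic block 64 long x 46 wide x 40 mm high with a flat metal blade (6 mm thick, 20 mm high, at mid height) out of each end, 135 mm over the blades, and two small metal lugs that stand 6 mm above the block's top edges; about 0.3 kg. Origin: middle of the underside; x along the blades, y across the 46 mm width, z up. May be absent.
- duct0: An offcut of grey slotted cable trunking: a U channel 120 long x 40 wide x 40 mm high, 3 mm walls, open side up at the start; about 0.09 kg. Origin: middle of the underside; x along its length, y across the 40 mm width, z up. May be absent.
- duct1: An offcut of grey slotted cable trunking: a U channel 120 long x 40 wide x 40 mm high, 3 mm walls, open side up at the start; about 0.09 kg. Origin: middle of the underside; x along its length, y across the 40 mm width, z up. May be absent.
- contactor0: A contactor: black block 75 long x 45 wide x 40 mm high with a white front part 48 long x 45 wide on top of it, 62 mm high in all; about 0.32 kg. Origin: middle of the underside; x along the 75 mm length, y across the 45 mm width, z up. May be absent.
- contactor1: A contactor: black block 75 long x 45 wide x 40 mm high with a white front part 48 long x 45 wide on top of it, 62 mm high in all; about 0.32 kg. Origin: middle of the underside; x along the 75 mm length, y across the 45 mm width, z up. May be absent.
- tape: Bystander among the parts: roll of black tape lying flat, 68 mm across, 19 mm high. Origin: middle of the underside.
- screwdriver: Bystander: screwdriver about 190 mm long lying beyond the parts. Origin: middle of the underside.
- wrench: Bystander: wrench about 170 mm long lying beyond the parts. Origin: middle of the underside.
- spraycan: Bystander: standing spray can, 56 mm across, 170 mm high, at the far left. Origin: middle of the underside.
- transformer: Bystander: open transformer with copper winding, about 90 x 100 x 105 mm, 3 kg, at the far right. Origin: middle of the underside.
Not all that is in view belongs to the job. Leave any red look-alike of the pail alone.

How it is judged (in metres and radians):
On the way, in this order (a step that is already met when the one before it is completed fails the run):
1. the lever stands upright at 0 (within 0.12 rad) (value of joint lever between -0.12 and 0.12 rad), for 0.3 s.
2. every contactor lies in the tote and every fuse link and trunking offcut in the pail, at rest, while the lever is at 0 (all of step 1 and horizontal distance between each of fuse0, fuse1, fuse2, duct0, duct1 and pail below 0.103 m and z of fuse0 in the frame of pail between 0 and 0.13 m and linear speed of each of fuse0, fuse1, fuse2, duct0, duct1, contactor0, contactor1 below 0.05 m/s and z of fuse1 in the frame of pail between 0 and 0.13 m and z of fuse2 in the frame of pail between 0 and 0.13 m and z of duct0 in the frame of pail between 0 and 0.13 m and z of duct1 in the frame of pail between 0 and 0.13 m and x of contactor0 in the frame of tote between -0.096 and 0.096 m and y of contactor0 in the frame of tote between -0.071 and 0.071 m and z of contactor0 in the frame of tote between 0 and 0.115 m and x of contactor1 in the frame of tote between -0.096 and 0.096 m and y of contactor1 in the frame of tote between -0.071 and 0.071 m and z of contactor1 in the frame of tote between 0 and 0.115 m), for 0.3 s.
At the end, for the whole second after the job is handed in: Every contactor that is there lies inside the tote (origin within its walls and below its rim) and every fuse link and trunking offcut inside the pail, at rest; tote and pail stand upright; the lever is at II, within 0.1 rad of its stop (horizontal distance between each of fuse0, fuse1, fuse2, duct0, duct1 and pail below 0.103 m and z of fuse0 in the frame of pail between 0 and 0.13 m and linear speed of each of fuse0, fuse1, fuse2, duct0, duct1, contactor0, contactor1 below 0.05 m/s and z of fuse1 in the frame of pail between 0 and 0.13 m and z of fuse2 in the frame of pail between 0 and 0.13 m and z of duct0 in the frame of pail between 0 and 0.13 m and z of duct1 in the frame of pail between 0 and 0.13 m and x of contactor0 in the frame of tote between -0.096 and 0.096 m and y of contactor0 in the frame of tote between -0.071 and 0.071 m and z of contactor0 in the frame of tote between 0 and 0.115 m and x of contactor1 in the frame of tote between -0.096 and 0.096 m and y of contactor1 in the frame of tote between -0.071 and 0.071 m and z of contactor1 in the frame of tote between 0 and 0.115 m and value of joint lever above 0.5 rad and velocity of joint lever below 0.1 rad/s and angle between each of tote, pail's own z axis and vertical below 0.1 rad); the robot touches nothing.
It fails at once if the fingers handle a part while the lever is more than 0.2 rad from upright ((value of joint lever below -0.2 rad or value of joint lever above 0.2 rad) and (contact force between the fingers and fuse0 above 0.5 N or contact force between the fingers and fuse1 above 0.5 N or contact force between the fingers and fuse2 above 0.5 N or contact force between the fingers and duct0 above 0.5 N or contact force between the fingers and duct1 above 0.5 N or contact force between the fingers and contactor0 above 0.5 N or contact force between the fingers and contactor1 above 0.5 N)).
It fails at once if the tote or the pail is shifted more than 50 mm (distance of any of tote, pail from where it was at the start of the episode above 0.05 m).
It fails at once if a bystander is moved more than 40 mm (the tape roll, among the parts, 70 mm) (distance of tape from where it was at the start of the episode above 0.07 m or distance of any of screwdriver, wrench, spraycan, transformer from where it was at the start of the episode above 0.04 m).
Of fuse0, fuse1, fuse2, duct0, duct1, contactor0, contactor1 only 5 to 7 are there at a start; the rules pass over those that are not, and their reading is None.
At some moment in a run one of fuse0, fuse1, fuse2, duct0, duct1, contactor0, contactor1 may be knocked a few centimetres aside while the robot is not near it.
Once in a run the grip may slacken for a moment while it holds something.
It also fails if it takes over 210 s, if anything falls off the work surface, if the arm or the gripper's body presses on something with over 40 N, if the wrist force passes 120 N, or if a joint passes its speed limit or range.

## Working session

There is one attempt and no reset: what is moved stays moved. The work goes in short steps, Python scripts to look and compute and a tool call to move; the robot and the scene stay as the last step left them, time stands still between calls to the robot, and variables do not carry over. Pictures are saved under pics/ and viewed, and the job is handed in when it is done.

Besides the shell and the picture viewer there is one more tool, called after "Call:" as name(argument=value, ...) on one line, values as JSON. send_rows: Moves the arm, as the interface text tells. Its arguments: {"type":"object","properties":{"deltas":{"type":"array","items":{"type":"number"}},"squeeze":{"type":"number"}},"required":["deltas"]}

```bash
mkdir -p pics; ls; cat > h.py <<'E'
import numpy as np, cv2
from workcell import state, grab_frame, job_done
from scipy.spatial.transform import Rotation as Ro
def save(name,fn):
    s=state(); f=grab_frame(name); cv2.imwrite('pics/'+fn,f['img'][:,:,::-1]); return s,f
def ray(f,u,v,z,s=None):
    K=np.array(f['camera_matrix']); d=np.linalg.inv(K)@[u,v,1]
    if 'mount' in f:
        M=np.array(f['mount']); Rt=Ro.from_euler('xyz',s['ee_rot'],degrees=True).as_matrix()
        o=Rt@M[:3,3]+s['ee_pos']; d=Rt@M[:3,:3]@d
    else:
        R=np.array(f['R']); o=-R.T@f['t']; d=R.T@d
    return o+d*(z-o[2])/d[2]
def proj(f,X):
    p=np.array(f['camera_matrix'])@(np.array(f['R'])@X+f['t']); return p[:2]/p[2]
E
python3 - <<'E'
from h import *
import pickle
for n in('top','side'):
    s,f=save(n,n+'0.png'); pickle.dump(f,open(n+'.pkl','wb'))
    R=np.array(f['R']);print(n,-R.T@f['t'],R[2],f['camera_matrix'])
print(s)
E
```

```text
pics
top [ 363.59786901  -15.60910205 1317.403551  ] [ 0.10139437  0.00908526 -0.99480482] [[424.03183427   0.         279.49226863]
 [  0.         424.03183427 211.99012701]
 [  0.           0.           1.        ]]
side [ 347.76773065 1245.43980253  846.15457454] [ 0.11464723 -0.86802458 -0.48310386] [[426.84495671   0.         277.66243059]
 [  0.         426.84495671 207.73430225]
 [  0.           0.           1.        ]]
{'time_s': 0.05, 'qpos': array([-6.92138157e+01,  1.83525231e+01,  8.97046061e+01, -2.13756599e-03,
        7.20460143e+01, -1.14610600e+00]), 'qvel': array([-0.04606676, -0.11180108, -0.18158358, -0.08081026,  0.07519336,
        0.03532554]), 'effort': array([-2.39318097e-04, -4.13722658e+01, -2.32784039e+01,  7.28435931e-02,
        4.20398510e-02, -6.24243808e-05]), 'ee_pos': array([ 214.58739997, -532.94290079,  227.12363289]), 'ee_rot': array([-1.79896836e+02, -3.11955737e-05,  2.19329510e+01]), 'force': array([ 0.36625809, -0.33344085, -0.16396852]), 'torque': array([ 0.03802188, -0.04891557,  0.05445094]), 'gripper_width': 91.45197830837267}
```

```bash
python3 -c "
import cv2
a=cv2.imread('pics/top0.png');cv2.imwrite('pics/top0b.png',cv2.resize(a,(800,600),interpolation=cv2.INTER_CUBIC))
print(a.shape)"
```

```text
(420, 560, 3)
```

View pics/top0b.png

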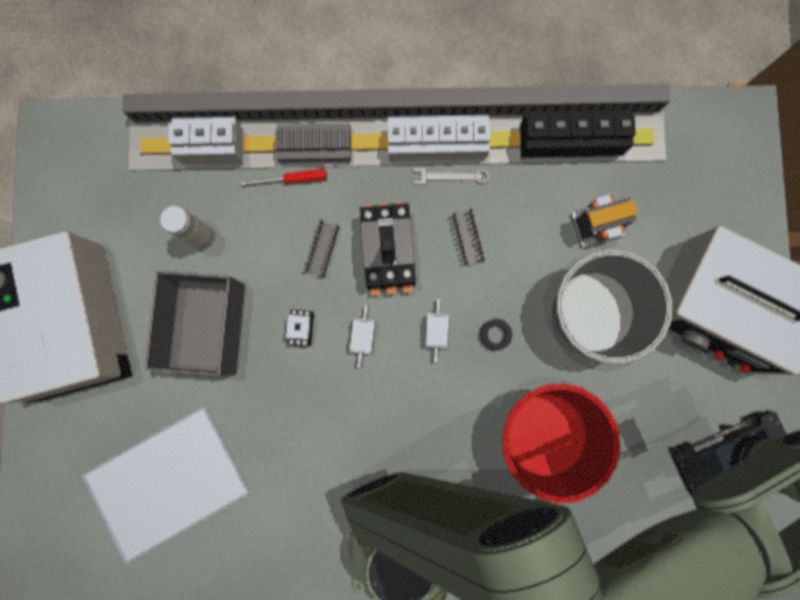

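View pics/side0.png

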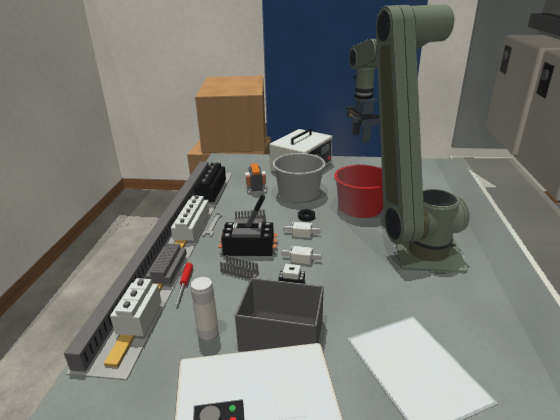

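The top view (800x600 scale) shows one contactor at (298,327), fuses at (362,336) and (436,330), ducts at (321,248) and (466,237), tape at (495,334), tote at (196,325), steel pail at (613,308) and the red decoy at (561,442). I'll enlarge the middle.

```bash
python3 -c "
import cv2
a=cv2.imread('pics/top0.png')[130:270,190:375];cv2.imwrite('pics/c1.png',cv2.resize(a,None,fx=4.3,fy=4.3,interpolation=cv2.INTER_CUBIC))"
```

```text
(no output)
```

View pics/c1.png

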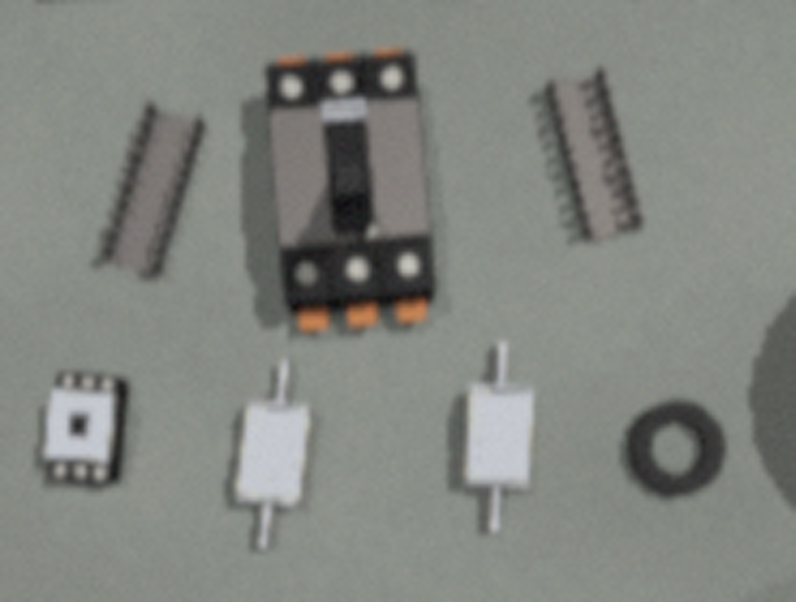

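```bash
cat > m.py <<'E'
from h import *
import pickle
f=pickle.load(open('top.pkl','rb'))
def P(x,y,z): return ray(f,190+x/4.3,130+y/4.3,z)
def two(n,a,b,z):
    p,q=P(*a,z),P(*b,z); d=p-q; print(n,np.round((p+q)/2,1),'len',round(np.hypot(*d[:2]),1),'yaw',round(np.degrees(np.arctan2(d[1],d[0])),1))
two('switch',(342,82),(358,268),76)
two('switchleft',(268,65),(290,305),74)
two('switchright',(411,57),(433,297),74)
two('lever handle',(345,120),(352,225),170)
two('fuseL',(284,362),(262,548),20)
two('fuseR',(502,342),(493,530),20)
two('fuseLtop',(276,403),(268,505),40)
two('fuseRtop',(500,384),(498,487),40)
two('ductL bot',(178,110),(128,270),3)
two('ductR bot',(575,80),(612,240),3)
two('contW',(84,388),(74,465),62)
two('contWleft',(50,389),(43,463),62)
two('contWtop',(115,390),(50,388),62)
two('tape',(675,402),(675,495),19)
def Q(x,y,z): return ray(f,x*.7,y*.7,z)
print('pail rim',[np.round(Q(*p,140)) for p in [(557,308),(671,308),(614,251),(614,361)]])
print('tote rim',[np.round(Q(*p,120)) for p in [(157,272),(244,276),(149,373),(239,377)]])
print('red rim',[np.round(Q(*p,140)) for p in [(503,442),(619,442),(561,385),(561,500)]])
E
python3 m.py
```

```text
switch [614.3  17.9  76. ] len 131.1 yaw 4.1
switchleft [608.7  67.2  74. ] len 169.4 yaw 4.6
switchright [612.6 -31.8  74. ] len 169.3 yaw 4.2
lever handle [596.7  16.3 170. ] len 68.3 yaw 3.0
fuseL [424.2  76.9  20. ] len 133.1 yaw -7.3
fuseR [435.2 -83.   20. ] len 134.0 yaw -4.0
fuseLtop [423.8  76.2  40. ] len 71.6 yaw -5.0
fuseRtop [434.2 -83.   40. ] len 72.2 yaw -2.4
ductL bot [620.3 164.2   3. ] len 123.9 yaw -17.4
ductR bot [ 636.9 -158.4    3. ] len 121.7 yaw 11.3
contW [443.8 207.8  62. ] len 53.6 yaw -7.3
contWleft [444.5 230.3  62. ] len 51.3 yaw -5.2
contWtop [469.7 205.4  62. ] len 45.1 yaw -92.7
tape [ 424.1 -208.9   19. ] len 66.1 yaw -1.8
pail rim [array([ 468., -312.,  140.]), array([ 465., -533.,  140.]), array([ 579., -428.,  140.]), array([ 364., -417.,  140.])]
tote rim [array([556., 480., 120.]), array([545., 305., 120.]), array([355., 491., 120.]), array([344., 313., 120.])]
red rim [array([ 214., -198.,  140.]), array([ 211., -419.,  140.]), array([ 320., -313.,  140.]), array([ 105., -304.,  140.])]
```

```bash
cat >> h.py <<'E'
def go(x,y,z,yaw=None):
    s=state(); p=s['ee_pos']; Rt=Ro.from_euler('xyz',s['ee_rot'],degrees=True)
    y0=s['ee_rot'][2]; yaw=y0 if yaw is None else yaw
    t=-((yaw-y0+90)%180-90)
    R2=Rt*Ro.from_euler('z',t,degrees=True)
    d=R2.inv().apply(np.array([x,y,z])-p)
    print('t=%.2f pos'%s['time_s'],np.round(p,1),'rot',np.round(s['ee_rot'],1),'q6',round(s['qpos'][5],1),'grip',round(s['gripper_width'],1),'F',np.round(s['force'],1))
    print('turn first',round(t,1),'then shift m',np.round(d/1000,4),'rows',np.round(np.abs(d).max()/50,1))
E
python3 - <<'E'
from h import *
go(552,14,300,4.3)
E
python3 -c "
import cv2
a=cv2.imread('pics/top0.png')[180:275,95:180];cv2.imwrite('pics/c2.png',cv2.resize(a,None,fx=6,fy=6,interpolation=cv2.INTER_CUBIC))"
```

```text
t=0.10 pos [ 214.6 -533.   227.2] rot [-179.9   -0.    21.9] q6 -1.1 grip 91.0 F [ 0.3 -0.3  0.3]
turn first 17.6 then shift m [ 0.3774 -0.5202 -0.0722] rows 10.4
```

View pics/c2.png

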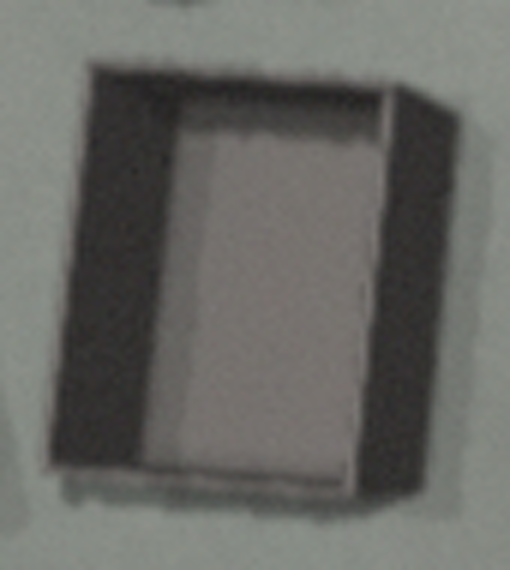

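The tote rim corners are at (92,68), (393,88), (352,492) and (52,466) in the crop, so the right dark strip is the outer wall.

Call:
send_rows(deltas=[1, 0, 0, -0.024, 5.87, 1, 0, 0, -0.024, 5.87, 1, 0, 0, -0.024, 5.87, 1, 0.0343, -0.0473, 0, 0, 1, 0.0343, -0.0473, 0, 0, 1, 0.0343, -0.0473, 0, 0, 1, 0.0343, -0.0473, 0, 0, 1, 0.0343, -0.0473, 0, 0, 1, 0.0343, -0.0473, 0, 0, 1, 0.0343, -0.0473, 0, 0, 1, 0.0343, -0.0473, 0, 0, 1, 0.0343, -0.0473, 0, 0])

```text
time_s: 1.3
ee_pos: [457.3, -150.3, 298.0]
ee_rot: [-179.5, 0.2, 2.8]
force: [1.9, -1.1, 0.0]
gripper_width: 91.1
```

```bash
python3 - <<'E'
from h import *
import pickle
go(552,14,300,4.3)
f=pickle.load(open('top.pkl','rb'))
c=[ray(f,95+x/6,180+y/6,120) for x,y in[(92,68),(393,88),(352,492),(52,466)]]
print(np.round(c),np.mean(c,0))
E
```

```text
t=1.30 pos [ 457.3 -150.3  298. ] rot [-179.5    0.2    2.8] q6 67.3 grip 91.1 F [ 1.9 -1.1  0. ]
turn first -1.5 then shift m [ 0.1068 -0.1567 -0.001 ] rows 3.1
[[553. 479. 120.]
 [541. 335. 120.]
 [350. 352. 120.]
 [364. 493. 120.]] [452.17879942 414.61934636 120.        ]
```

Call:
send_rows(deltas=[1, 0.028, -0.042, 0, -1.5, 1, 0.028, -0.042, 0, 0, 1, 0.028, -0.042, 0, 0, 1, 0.024, -0.036, 0, 0, 1, 0, 0, 0, 0, 1, 0, 0, 0, 0])

```text
time_s: 1.9
ee_pos: [553.9, 25.7, 295.8]
ee_rot: [-179.4, 0.5, 4.9]
force: [0.1, -0.2, -0.0]
gripper_width: 91.4
```

```bash
python3 - <<'E'
from h import *
go(552,14,300,4.3)
s,f=save('wrist','w1.png'); print(f['mount'],f['camera_matrix'])
s,f=save('side','s1.png')
cv2.imwrite('pics/s1c.png',cv2.resize(f['img'][170:290,180:360,::-1],None,fx=4.4,fy=4.4,interpolation=cv2.INTER_CUBIC))
E
```

```text
t=1.90 pos [553.9  25.7 295.8] rot [-179.4    0.5    4.9] q6 86.1 grip 91.4 F [ 0.1 -0.2 -0. ]
turn first 0.6 then shift m [-0.0028  0.0115 -0.0043] rows 0.2
[[-2.07173770e-04 -9.67985976e-01 -2.51004197e-01  7.10750579e+01]
 [ 9.99999477e-01  5.07537270e-05 -1.02110866e-03 -1.59308781e-01]
 [ 1.00115826e-03 -2.51004277e-01  9.67985460e-01 -1.56292698e+02]
 [ 0.00000000e+00  0.00000000e+00  0.00000000e+00  1.00000000e+00]] [[304.91665138   0.         273.84766532]
 [  0.         304.91665138 207.04183279]
 [  0.           0.           1.        ]]
```

View pics/w1.png

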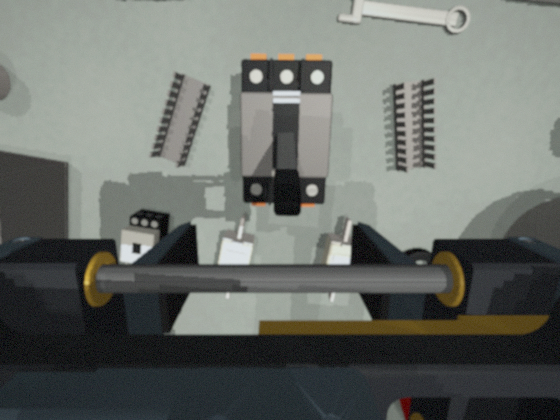

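View pics/s1c.png

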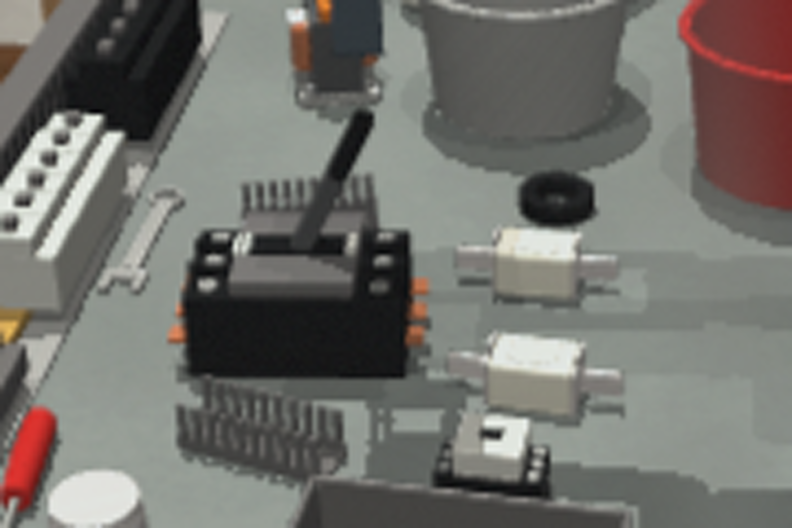

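```bash
python3 - <<'E'
from h import *
s=state(); f=grab_frame('wrist')
for u,v,z in[(287,172,198),(287,213,189),(257,76,74),(317,77,74),(286,76,74),(256,190,74),(312,190,74)]: print(u,v,ray(f,u,v,z,s).round(1))
E
```

```text
287 172 [589.  18. 198.]
287 213 [551.   14.2 189. ]
257 76 [678.6  57.4  74. ]
317 77 [683.1 -11.4  74. ]
286 76 [681.3  24.2  74. ]
256 190 [545.   49.5  74. ]
312 190 [551. -21.  74.]
```

Switch centre is about (614.5, 19), yaw 4.3°. The lever is at about -0.4 rad, so the grip is near (573,16,182).

```bash
python3 -c "
from h import *
go(573,15.8,177,4.3)"
```

```text
t=2.05 pos [553.5  24.1 296.3] rot [-179.4    0.4    4.7] q6 86.2 grip 91.1 F [ 0.1 -0.4 -0.2]
turn first 0.4 then shift m [0.0197 0.011  0.1191] rows 2.4
```

Call:
send_rows(deltas=[1, 0.02, 0.011, 0, 0.4, 1, 0, 0, 0, 0, 0.7, 0, 0, 0.03, 0, 0.7, 0, 0, 0.03, 0, 0.6, 0, 0, 0.03, 0, 0.6, 0, 0, 0.02, 0, 0.6, 0, 0, 0.0, 0])

```text
time_s: 2.75
ee_pos: [569.4, 7.4, 186.3]
ee_rot: [-179.4, 0.3, 3.6]
force: [0.2, 0.4, 0.3]
gripper_width: 55.5
```

```bash
python3 -c "
from h import *
go(573,15.8,177,4.3)
save('side','s2.png');f=cv2.imread('pics/s2.png')
cv2.imwrite('pics/s2c.png',cv2.resize(f[150:270,180:340],None,fx=4.4,fy=4.4,interpolation=cv2.INTER_CUBIC))"
```

```text
t=2.75 pos [569.4   7.4 186.3] rot [-179.4    0.3    3.6] q6 85.5 grip 55.5 F [0.2 0.4 0.3]
turn first -0.7 then shift m [ 0.0043 -0.008   0.0094] rows 0.2
```

View pics/s2c.png

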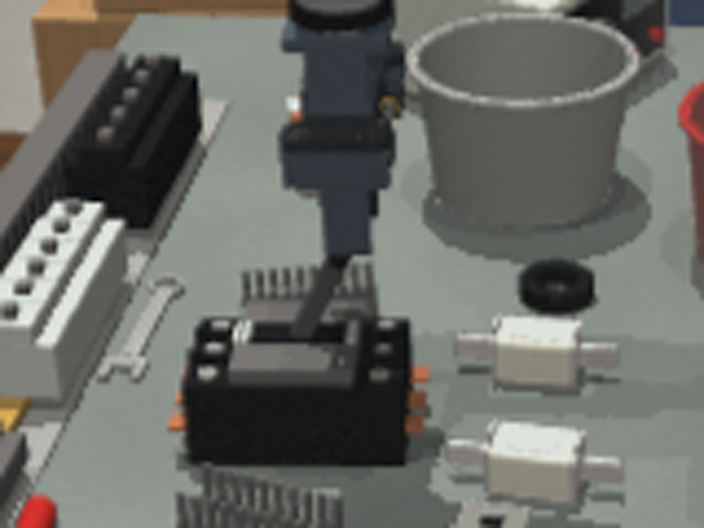

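The fingers straddle the handle. I'll centre and close.

Call:
send_rows(deltas=[0.6, 0.004, -0.008, 0.009, -0.6, 0.6, 0, 0, 0, 0, 0.2, 0, 0, 0, 0, 0.2, 0, 0, 0, 0, 0.2, 0, 0, 0, 0, 0.2, 0, 0, 0, 0], squeeze=15)

```text
time_s: 3.4
ee_pos: [576.4, 16.2, 184.0]
ee_rot: [-179.4, -0.5, 4.1]
force: [-1.0, 10.1, -2.8]
gripper_width: 25.6
```

```bash
python3 -c "
from h import *
go(614.5,19,185,4.3)"
```

```text
t=3.40 pos [576.4  16.2 184. ] rot [-179.4   -0.5    4.1] q6 85.7 grip 25.6 F [-1.  10.1 -2.8]
turn first -0.2 then shift m [ 0.0382  0.     -0.0007] rows 0.8
```

Call:
send_rows(deltas=[0.2, 0.013, 0, -0.003, 0, 0.2, 0.013, 0, -0.002, 0, 0.2, 0.012, 0, -0.001, 0, 0.2, 0, 0, 0, 0, 0.2, 0, 0, 0, 0])

```text
time_s: 3.9
ee_pos: [605.5, 19.2, 191.4]
ee_rot: [-179.4, 0.8, 4.1]
force: [-0.6, -0.1, 0.4]
gripper_width: 24.0
```

```bash
python3 -c "
from h import *
go(614.5,19,190,4.3)
save('side','s3.png');f=cv2.imread('pics/s3.png')
cv2.imwrite('pics/s3c.png',cv2.resize(f[150:270,180:340],None,fx=4.4,fy=4.4,interpolation=cv2.INTER_CUBIC))"
```

```text
t=3.90 pos [605.5  19.2 191.4] rot [-179.4    0.8    4.1] q6 86.1 grip 24.0 F [-0.6 -0.1  0.4]
turn first -0.2 then shift m [0.009  0.0009 0.0012] rows 0.2
```

View pics/s3c.png

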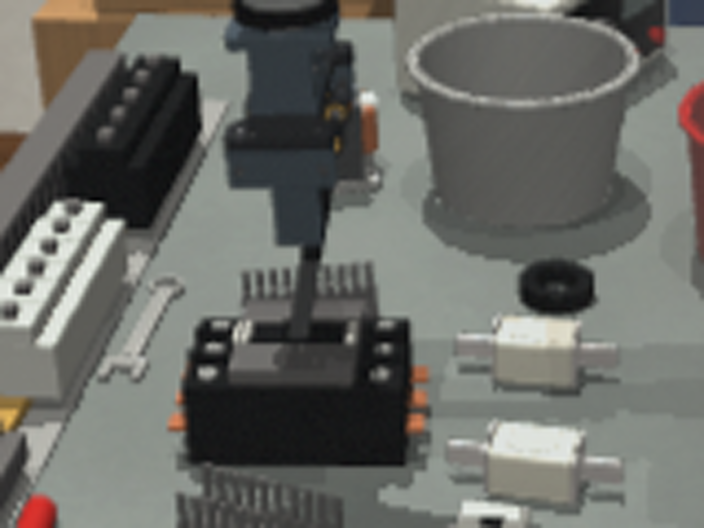

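Call:
send_rows(deltas=[0.2, 0.01, 0, 0, 0, 0.2, 0, 0, 0, 0, 0.2, 0, 0, 0, 0])

```text
time_s: 4.25
ee_pos: [613.5, 19.8, 192.0]
ee_rot: [-179.4, 1.0, 4.1]
force: [-0.6, 0.5, 0.8]
gripper_width: 23.9
```

```bash
python3 -c "
from h import *
go(614.5,19,190,4.3)
s,f=save('side','s4.png');g=cv2.imread('pics/s4.png')
for a in(-.2,-.1,0,.1):
  d=np.array([np.sin(a)*np.cos(.075),np.sin(a)*np.sin(.075),np.cos(a)]);h=np.array([614.5,19,85])
  print(a,[np.round((proj(f,h+r*d)-[180,150])*5.5,0) for r in(10,30,70,132)])
cv2.imwrite('pics/s4c.png',cv2.resize(g[150:250,180:320],None,fx=5.5,fy=5.5,interpolation=cv2.INTER_CUBIC))"
```

```text
t=4.25 pos [613.5  19.8 192. ] rot [-179.4    1.     4.1] q6 86.2 grip 23.9 F [-0.6  0.5  0.8]
turn first -0.2 then shift m [0.0009 0.0009 0.002 ] rows 0.0
-0.2 [array([375., 408.]), array([380., 381.]), array([390., 325.]), array([405., 236.])]
-0.1 [array([374., 408.]), array([375., 380.]), array([378., 324.]), array([383., 233.])]
0 [array([372., 408.]), array([370., 380.]), array([367., 323.]), array([361., 232.])]
0.1 [array([371., 408.]), array([366., 380.]), array([355., 324.]), array([339., 233.])]
```

View pics/s4c.png

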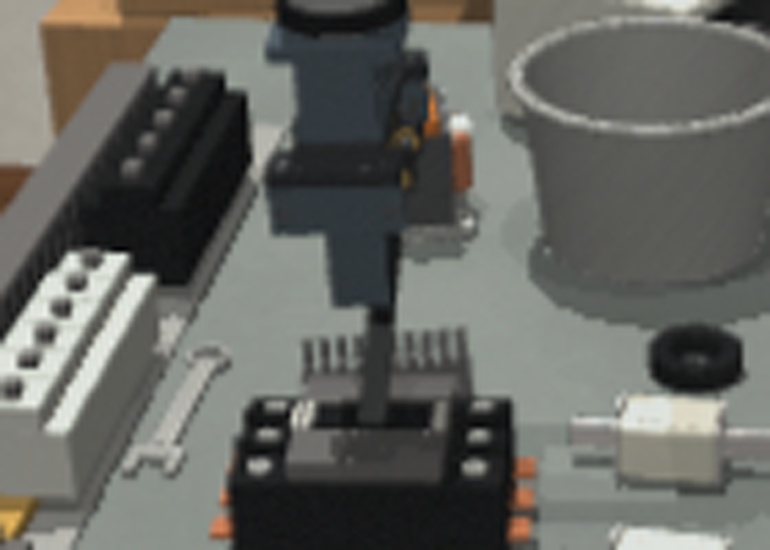

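The stem is at column ~380 on row 324, so the lever is at about -0.1 rad. It needs about 10 mm more.

Call:
send_rows(deltas=[0.2, 0.011, 0, 0, 0, 0.2, 0, 0, 0, 0, 0.2, 0, 0, 0, 0])

```text
time_s: 4.6
ee_pos: [622.8, 20.5, 192.3]
ee_rot: [-179.4, 1.3, 4.1]
force: [-1.5, -0.5, 1.0]
gripper_width: 24.1
```

```bash
python3 -c "
from h import *
go(614.5,19,190,4.3)
s,f=save('side','s5.png');g=cv2.imread('pics/s5.png')
cv2.imwrite('pics/s5c.png',cv2.resize(g[190:250,210:290],None,fx=10,fy=10,interpolation=cv2.INTER_CUBIC))
for a in(-.1,0,.1):
  d=np.array([np.sin(a)*np.cos(.075),np.sin(a)*np.sin(.075),np.cos(a)]);h=np.array([614.5,19,85])
  print(a,[np.round((proj(f,h+r*d)-[210,190])*10,0) for r in(10,30,70)])
"
```

```text
t=4.60 pos [622.8  20.5 192.3] rot [-179.4    1.3    4.1] q6 86.3 grip 24.1 F [-1.5 -0.5  1. ]
turn first -0.2 then shift m [-0.0083  0.0009  0.0024] rows 0.2
-0.1 [array([380., 342.]), array([382., 291.]), array([387., 189.])]
0 [array([377., 341.]), array([373., 291.]), array([367., 188.])]
0.1 [array([374., 342.]), array([365., 291.]), array([346., 189.])]
```

View pics/s5c.png

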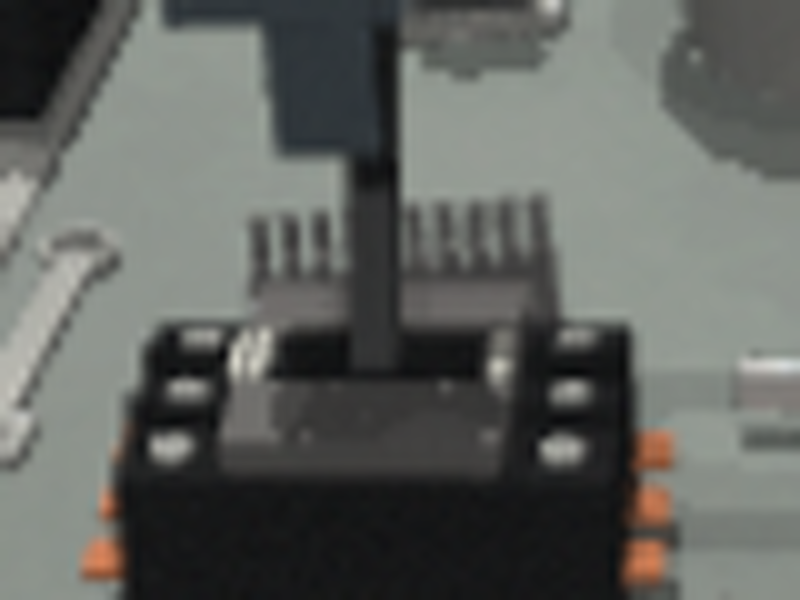

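The stem is now about -0.03 rad. I'll add a small nudge, then release and go up.

Call:
send_rows(deltas=[0.2, 0.004, 0, 0, 0, 0.2, 0, 0, 0, 0, 0.2, 0, 0, 0, 0, 0.6, 0, 0, 0, 0, 0.7, 0, 0, 0, 0, 0.7, 0, 0, 0, 0, 0.7, 0, 0, -0.04, 0, 0.8, 0, 0, -0.04, 0, 1, 0, 0, -0.04, 0, 1, 0, 0, -0.02, 0])

```text
time_s: 5.65
ee_pos: [628.9, 19.3, 331.2]
ee_rot: [-179.3, 1.8, 4.1]
force: [-0.5, 0.8, 0.1]
gripper_width: 77.2
```

```bash
python3 -c "
from h import *
s,f=save('side','s6.png');g=cv2.imread('pics/s6.png')
cv2.imwrite('pics/s6c.png',cv2.resize(g[180:250,210:290],None,fx=8,fy=8,interpolation=cv2.INTER_CUBIC))
for a in(-.1,0,.1):
  d=np.array([np.sin(a)*np.cos(.075),np.sin(a)*np.sin(.075),np.cos(a)]);h=np.array([614.5,19,85])
  print(a,[np.round((proj(f,h+r*d)-[210,180])*8,0) for r in(10,30,70,132)])
go(444,208,250,-6)
"
```

```text
-0.1 [array([304., 353.]), array([306., 313.]), array([310., 231.]), array([317.,  99.])]
0 [array([301., 353.]), array([299., 313.]), array([293., 230.]), array([285.,  98.])]
0.1 [array([299., 353.]), array([292., 313.]), array([277., 231.]), array([253.,  99.])]
t=5.70 pos [629.9  19.3 333.6] rot [-179.3    1.6    4.1] q6 86.3 grip 81.1 F [ 1.8 -0.1  2.5]
turn first 10.1 then shift m [-0.2021 -0.1676  0.0906] rows 4.0
```

View pics/s6c.png

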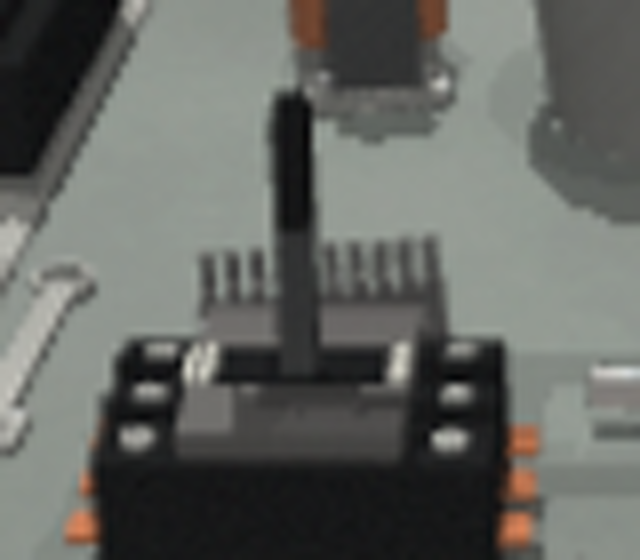

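The lever tip is at column 292 against 285 predicted for upright, so it stands at about -0.02 rad. On to the contactor.

Call:
send_rows(deltas=[1, 0, 0, 0, 5, 1, 0, 0, 0, 5, 1, -0.042, -0.035, 0.01, 0, 1, -0.042, -0.035, 0.02, 0, 1, -0.042, -0.035, 0.02, 0, 1, -0.042, -0.035, 0.02, 0, 1, -0.034, -0.028, 0.02, 0, 1, 0, 0, 0, 0, 1, 0, 0, 0, 0])

```text
time_s: 6.6
ee_pos: [460.0, 193.3, 249.8]
ee_rot: [-179.7, 1.5, -6.5]
force: [0.4, -1.3, 0.4]
gripper_width: 91.2
```

```bash
python3 -c "
from h import *
go(444,208,250,-6)
s,f=save('wrist','w2.png')
"
```

```text
t=6.60 pos [460.  193.3 249.8] rot [-179.7    1.5   -6.5] q6 117.0 grip 91.2 F [ 0.4 -1.3  0.4]
turn first -0.5 then shift m [-0.0175 -0.013   0.0004] rows 0.3
```

View pics/w2.png

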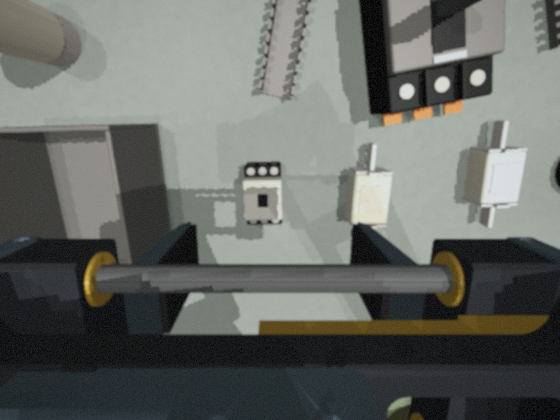

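The contactor's white top is centred near (263,200), with its edges parallel to the tool axes.

```bash
python3 -c "
from h import *
s=state();f=grab_frame('wrist')
for u,v,z in [(263,200,62),(245,181,62),(281,181,62),(243,222,62),(283,222,62),(245,164,40),(282,164,40)]: print(u,v,ray(f,u,v,z,s).round(1))
g=f['img'][140:240,220:330,::-1];cv2.imwrite('pics/w2c.png',cv2.resize(g,None,fx=6,fy=6,interpolation=cv2.INTER_CUBIC))
"
```

```text
263 200 [446.4 209.   62. ]
245 181 [470.9 226.6  62. ]
281 181 [466.3 185.8  62. ]
243 222 [422.3 235.9  62. ]
283 222 [417.  188.8  62. ]
245 164 [487.2 226.5  40. ]
282 164 [482.2 182.6  40. ]
```

View pics/w2c.png

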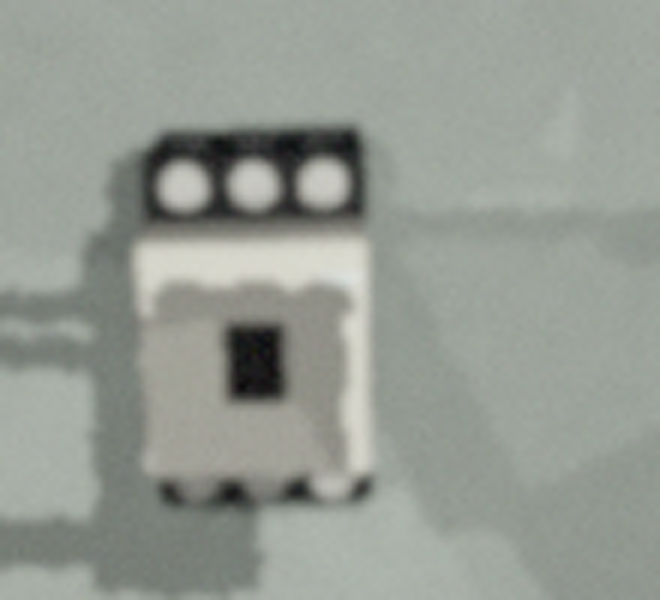

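Call:
send_rows(deltas=[1, -0.0165, -0.013, 0, 0, 1, 0, 0, 0.04, 0, 1, 0, 0, 0.04, 0, 1, 0, 0, 0.03, 0, 1, 0, 0, 0, 0, 1, 0, 0, 0, 0])

```text
time_s: 7.3
ee_pos: [454.3, 206.1, 141.8]
ee_rot: [-179.3, 0.7, -7.2]
force: [0.9, 0.1, 0.7]
gripper_width: 91.0
```

```bash
python3 -c "
from h import *
go(445,208,40,-6)"
```

```text
t=7.30 pos [454.3 206.1 141.8] rot [-179.3    0.7   -7.2] q6 119.1 grip 91.0 F [0.9 0.1 0.7]
turn first -1.2 then shift m [-0.0082  0.0003  0.1019] rows 2.0
```

Call:
send_rows(deltas=[1, -0.008, 0, 0.03, -1, 1, -0.002, 0, 0.03, 0, 1, 0, 0, 0.03, 0, 1, 0, 0, 0.015, 0, 1, 0, 0, 0, 0, 0.3, 0, 0, 0, 0, 0.3, 0, 0, 0, 0, 0.3, 0, 0, 0, 0, 0.3, 0, 0, 0, 0, 0.3, 0, 0, 0, 0], squeeze=25)

```text
time_s: 8.3
ee_pos: [461.9, 212.3, 50.6]
ee_rot: [-178.3, -1.2, -6.6]
force: [-0.2, -3.1, 0.7]
gripper_width: 54.3
```

```bash
python3 -c "
from h import *
go(452,415,220,None)"
```

```text
t=8.30 pos [461.9 212.3  50.6] rot [-178.3   -1.2   -6.6] q6 118.3 grip 54.3 F [-0.2 -3.1  0.7]
turn first -0.0 then shift m [-0.0295 -0.2053 -0.1639] rows 4.1
```

Call:
send_rows(deltas=[0.8, -0.008, 0.003, 0, 0, 0.8, -0.008, 0.002, 0.003, 0, 0.8, 0, 0, 0, 0])

```text
time_s: 8.6
ee_pos: [443.7, 208.8, 47.2]
ee_rot: [-178.3, -1.2, -6.6]
force: [0.0, -0.6, -0.1]
gripper_width: 72.6
```

```bash
python3 -c "
from h import *
go(445,208,40,None)"
```

```text
t=8.60 pos [443.7 208.8  47.2] rot [-178.3   -1.2   -6.6] q6 118.7 grip 72.6 F [ 0.  -0.6 -0.1]
turn first -0.0 then shift m [0.0012 0.0009 0.0072] rows 0.1
```

Call:
send_rows(deltas=[0.8, 0, 0, 0.007, 0, 0.8, 0, 0, 0, 0, 0.3, 0, 0, 0, 0, 0.3, 0, 0, 0, 0, 0.3, 0, 0, 0, 0, 0.3, 0, 0, 0, 0, 0.3, 0, 0, 0, 0, 0.3, 0, 0, 0, 0])

```text
time_s: 9.4
ee_pos: [443.9, 209.4, 39.3]
ee_rot: [-178.3, -1.2, -6.6]
force: [-0.7, 0.2, -1.1]
gripper_width: 45.4
```

```bash
python3 -c "
from h import *
go(452,415,220,None)"
```

```text
t=9.40 pos [443.9 209.4  39.3] rot [-178.3   -1.2   -6.6] q6 118.7 grip 45.4 F [-0.7  0.2 -1.1]
turn first -0.0 then shift m [-0.0118 -0.2106 -0.1747] rows 4.2
```

Held at 45.4 mm. Lifting and carrying to the tote.

Call:
send_rows(deltas=[0.3, 0, 0, -0.03, 0, 0.3, 0, 0, -0.045, 0, 0.3, 0, 0, -0.045, 0, 0.3, 0, 0, -0.045, 0, 0.3, -0.003, -0.04, 0, 0, 0.3, -0.003, -0.042, 0, 0, 0.3, -0.002, -0.042, 0, 0, 0.3, -0.002, -0.042, 0, 0, 0.3, 0, -0.035, 0, 0, 0.3, 0, 0, 0, 0])

```text
time_s: 10.4
ee_pos: [449.3, 408.5, 208.8]
ee_rot: [-178.8, -0.5, -6.8]
force: [-0.1, -0.9, -4.1]
gripper_width: 44.7
```

```bash
python3 -c "
from h import *
go(452,415,80,None)"
```

```text
t=10.40 pos [449.3 408.5 208.8] rot [-178.8   -0.5   -6.8] q6 137.6 grip 44.7 F [-0.1 -0.9 -4.1]
turn first -0.0 then shift m [ 0.0009 -0.004   0.129 ] rows 2.6
```

Call:
send_rows(deltas=[0.3, 0, -0.005, 0, 0, 0.3, -0.003, 0, 0.035, 0, 0.3, -0.004, 0, 0.035, 0, 0.3, -0.004, 0, 0.035, 0, 0.3, 0, 0, 0.02, 0, 0.3, 0, 0, 0, 0])

```text
time_s: 11.0
ee_pos: [438.6, 413.0, 77.6]
ee_rot: [-179.1, -0.3, -6.9]
force: [-0.5, -0.7, -3.4]
gripper_width: 44.8
```

```bash
python3 -c "
from h import *
go(452,415,80,None)
save('top','t2.png');save('side','s7.png')
a=cv2.imread('pics/t2.png')[160:300,60:240];b=cv2.imread('pics/s7.png')[220:360,200:380]
cv2.imwrite('pics/c7.png',cv2.resize(np.hstack([a,b]),None,fx=2.2,fy=2.2,interpolation=cv2.INTER_CUBIC))"
```

```text
t=11.00 pos [438.6 413.   77.6] rot [-179.1   -0.3   -6.9] q6 138.6 grip 44.8 F [-0.5 -0.7 -3.4]
turn first -0.0 then shift m [ 0.0131 -0.0036 -0.0023] rows 0.3
```

View pics/c7.png

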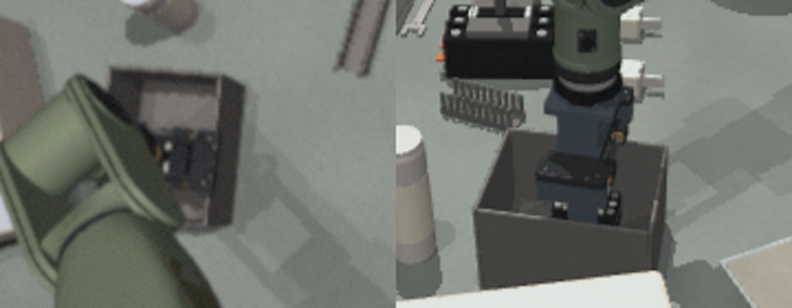

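Inside the tote with clearance. I'll release and go up.

Call:
send_rows(deltas=[0.3, 0.008, 0, 0.007, 0, 0.3, 0, 0, 0, 0, 0.7, 0, 0, 0, 0, 0.7, 0, 0, 0, 0, 0.7, 0, 0, 0, 0, 0.7, 0, 0, -0.03, 0, 0.7, 0, 0, -0.045, 0, 0.8, 0, 0, -0.045, 0, 0.8, 0, 0, -0.045, 0, 0.8, 0, 0, 0, 0])

```text
time_s: 12.1
ee_pos: [449.8, 412.1, 254.1]
ee_rot: [-178.1, -1.2, -7.0]
force: [0.7, -0.3, 0.3]
gripper_width: 73.1
```

```bash
python3 -c "
from h import *
save('wrist','w8.png')
go(415,77,230,-7)
"
```

```text
t=12.15 pos [448.7 411.1 250.9] rot [-178.3   -1.    -7. ] q6 138.1 grip 72.8 F [-0.7  0.  -1.2]
turn first 0.0 then shift m [0.007  0.3362 0.0112] rows 6.7
```

View pics/w8.png

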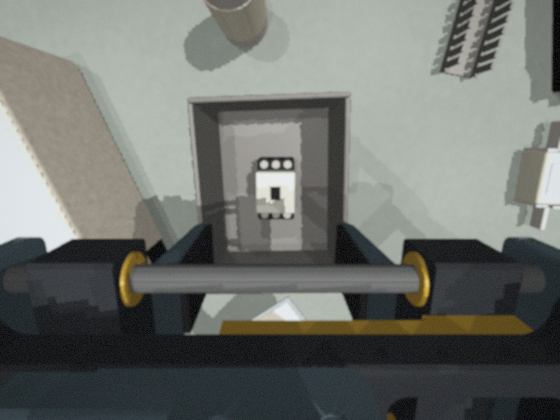

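The contactor stands in the tote at (276,188). Next is the left fuse.

Call:
send_rows(deltas=[1, 0.001, 0.042, 0, 0, 1, 0.001, 0.044, 0, 0, 1, 0.001, 0.044, 0, 0, 1, 0.001, 0.044, 0, 0, 1, 0.001, 0.044, 0, 0, 1, 0.001, 0.044, 0.005, 0, 1, 0.001, 0.044, 0.005, 0, 1, 0, 0.03, 0, 0, 1, 0, 0, 0, 0, 1, 0, 0, 0, 0])

```text
time_s: 13.15
ee_pos: [407.5, 65.5, 220.2]
ee_rot: [-178.7, -0.2, -6.7]
force: [1.1, 0.4, -0.1]
gripper_width: 91.5
```

```bash
python3 -c "
from h import *
s,f=save('wrist','w9.png')
import pickle; pickle.dump((s,f),open('w9.pkl','wb'))
go(424,77,230,-7)
g=f['img'][100:260,180:380,::-1];cv2.imwrite('pics/w9c.png',cv2.resize(g,None,fx=4,fy=3.75,interpolation=cv2.INTER_CUBIC)[:600])
"
```

```text
t=13.20 pos [407.4  65.8 220.2] rot [-178.7   -0.2   -6.7] q6 102.7 grip 91.3 F [ 0.   0.3 -0.3]
turn first 0.3 then shift m [ 0.0151 -0.0134 -0.0094] rows 0.3
```

View pics/w9.png

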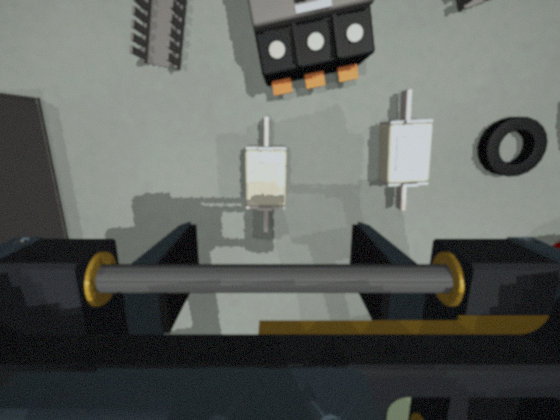

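```bash
python3 -c "
from h import *
import pickle; s,f=pickle.load(open('w9.pkl','rb'))
for u,v,z in [(265.5,178,42),(246,147,40),(286,147,40),(244,208,40),(285,208,40),(267,118,20),(265,235,20),(408,153,40)]: print(u,v,ray(f,u,v,z,s).round(1))
"
```

```text
265.5 178 [427.   77.3  42. ]
246 147 [462.8  94.3  40. ]
286 147 [457.8  51.2  40. ]
244 208 [395.2 106.2  40. ]
285 208 [390.   59.6  40. ]
267 118 [491.   68.8  20. ]
265 235 [353.2  88.3  20. ]
408 153 [436.2 -78.9  40. ]
```

Call:
send_rows(deltas=[1, 0.017, -0.013, 0, 0.8, 1, 0, 0, 0.04, 0, 1, 0, 0, 0.04, 0, 1, 0, 0, 0.04, 0, 1, 0, 0, 0, 0, 1, 0, 0, 0, 0])

```text
time_s: 13.8
ee_pos: [431.1, 87.9, 98.4]
ee_rot: [-178.5, -0.5, -6.9]
force: [0.7, -0.3, -0.3]
gripper_width: 91.1
```

```bash
python3 -c "
from h import *
go(425,78,24,-7.5)"
```

```text
t=13.80 pos [431.1  87.9  98.4] rot [-178.5   -0.5   -6.9] q6 104.8 grip 91.1 F [ 0.7 -0.3 -0.3]
turn first 0.6 then shift m [-0.0055  0.0126  0.074 ] rows 1.5
```

Call:
send_rows(deltas=[1, -0.0055, 0.0105, 0, 0.6, 1, 0, 0, 0, 0, 1, 0, 0, 0.03, 0, 1, 0, 0, 0.02, 0, 1, 0, 0, 0, 0, 1, 0, 0, 0, 0])

```text
time_s: 14.4
ee_pos: [432.2, 80.0, 56.4]
ee_rot: [-178.1, -1.7, -7.6]
force: [1.6, -0.6, 1.2]
gripper_width: 91.1
```

```bash
python3 -c "
from h import *
go(425,78,24,-7.5)"
```

```text
t=14.40 pos [432.2  80.   56.4] rot [-178.1   -1.7   -7.6] q6 103.9 grip 91.1 F [ 1.6 -0.6  1.2]
turn first -0.1 then shift m [-0.0078  0.004   0.032 ] rows 0.6
```

Call:
send_rows(deltas=[1, -0.009, 0.003, 0.015, 0, 0.9, 0, 0, 0.015, 0, 0.9, -0.003, 0, 0.003, 0, 0.9, 0, 0, 0, 0])

```text
time_s: 14.8
ee_pos: [425.7, 79.9, 28.3]
ee_rot: [-177.9, -2.4, -7.6]
force: [0.4, 0.1, -0.2]
gripper_width: 82.4
```

```bash
python3 -c "
from h import *
go(425,78,24,-7.5)"
```

```text
t=14.80 pos [425.7  79.9  28.3] rot [-177.9   -2.4   -7.6] q6 103.7 grip 82.4 F [ 0.4  0.1 -0.2]
turn first -0.1 then shift m [-0.0006  0.0021  0.0042] rows 0.1
```

Call:
send_rows(deltas=[0.8, 0, 0.002, 0.003, 0, 0.3, 0, 0, 0, 0, 0.3, 0, 0, 0, 0, 0.3, 0, 0, 0, 0, 0.3, 0, 0, 0, 0, 0.3, 0, 0, 0, 0, 0.3, 0, 0, -0.02, 0, 0.3, 0, 0, -0.04, 0, 0.3, 0, 0, -0.04, 0, 0.3, 0, 0, -0.04, 0, 0.3, 0, 0, -0.04, 0, 0.3, 0, 0, 0, 0], squeeze=30)

```text
time_s: 16.0
ee_pos: [414.8, 72.0, 210.3]
ee_rot: [-178.0, -2.0, -7.6]
force: [1.5, 1.3, -3.0]
gripper_width: 46.2
```

```bash
python3 -c "
from h import *
go(471,-398,215,-7)"
```

```text
t=16.00 pos [414.8  72.  210.3] rot [-178.    -2.    -7.6] q6 104.1 grip 46.2 F [ 1.5  1.3 -3. ]
turn first -0.6 then shift m [ 0.1131  0.4593 -0.0164] rows 9.2
```

Call:
send_rows(deltas=[0.3, 0.004, 0.04, -0.002, 0, 0.3, 0.004, 0.045, -0.002, 0, 0.3, 0.008, 0.045, -0.002, 0, 0.3, 0.012, 0.045, -0.002, 0, 0.3, 0.012, 0.045, -0.002, 0, 0.3, 0.012, 0.045, 0, 0, 0.3, 0.012, 0.045, 0, 0, 0.3, 0.012, 0.045, 0, 0, 0.3, 0.012, 0.03, 0, 0, 0.3, 0, 0.0, 0, 0, 0.3, 0, 0, 0, 0])

```text
time_s: 17.1
ee_pos: [444.2, -331.2, 187.7]
ee_rot: [-177.2, -0.4, -7.4]
force: [-1.4, 0.2, -4.0]
gripper_width: 46.3
```

```bash
python3 -c "
from h import *
go(471,-398,215,-7)
save('wrist','w10.png')
save('top','t10.png')"
```

```text
t=17.10 pos [ 444.2 -331.2  187.7] rot [-177.2   -0.4   -7.4] q6 56.9 grip 46.3 F [-1.4  0.2 -4. ]
turn first -0.4 then shift m [ 0.035   0.0616 -0.0301] rows 1.2
```

View pics/w10.png

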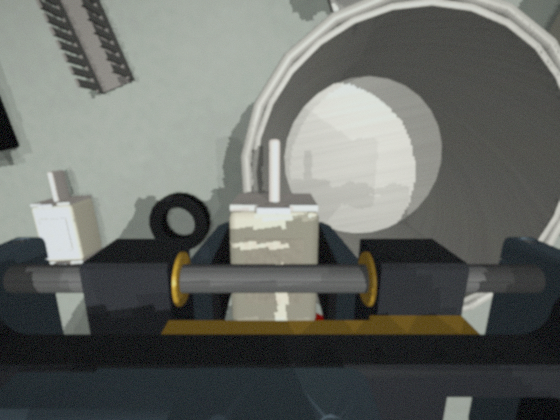

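View pics/t10.png

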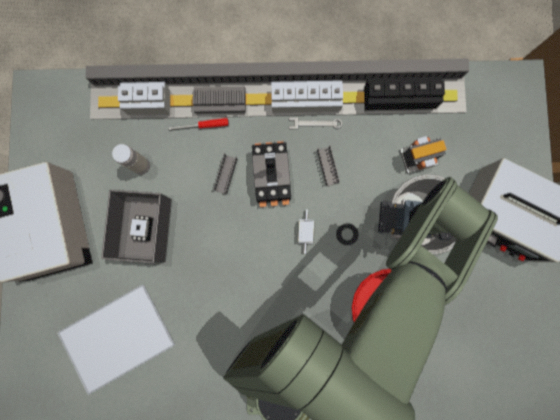

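The fuse is held and still over the near rim. I'll raise, then move in.

Call:
send_rows(deltas=[0.3, 0, 0, -0.035, 0, 0.3, 0.008, 0.015, 0, 0, 0.3, 0.012, 0.02, 0, 0, 0.3, 0.012, 0.02, 0, 0, 0.3, 0, 0, 0, 0, 0.3, 0, 0, 0, 0])

```text
time_s: 17.8
ee_pos: [469.0, -385.0, 218.2]
ee_rot: [-177.0, -0.1, -6.8]
force: [-0.9, 1.0, -3.6]
gripper_width: 46.3
```

```bash
python3 -c "
from h import *
go(471,-398,110,-7)
s,f=save('wrist','w11.png')
import pickle; pickle.dump((s,f),open('w11.pkl','wb'))"
```

```text
t=17.80 pos [ 469.  -385.   218.2] rot [-1.77e+02 -1.00e-01 -6.80e+00] q6 54.2 grip 46.3 F [-0.9  1.  -3.6]
turn first 0.2 then shift m [0.0034 0.0183 0.1074] rows 2.1
```

View pics/w11.png

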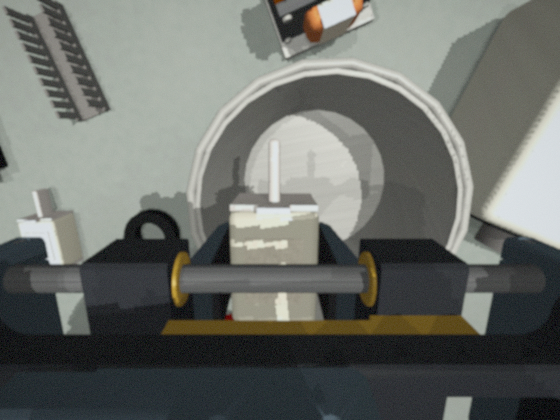

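```bash
python3 -c "
from h import *
import pickle; s,f=pickle.load(open('w11.pkl','rb'))
P=np.array([ray(f,u,v,140,s)[:2] for u,v in [(187,200),(473,200),(335,61),(225,110),(435,108),(468,150)]])
A=np.c_[2*P,np.ones(len(P))];x=np.linalg.lstsq(A,(P**2).sum(1),rcond=None)[0];print(P.round(),x[:2],np.sqrt(x[2]+x[0]**2+x[1]**2))
"
```

```text
[[ 493. -313.]
 [ 469. -534.]
 [ 580. -437.]
 [ 557. -354.]
 [ 540. -505.]
 [ 508. -529.]] [ 468.33943259 -422.09839037] 111.92122503294812
```

Call:
send_rows(deltas=[0.3, 0, 0.014, 0, 0, 0.3, 0, 0, 0.03, 0, 0.3, 0, 0, 0.035, 0, 0.3, 0, 0, 0.035, 0, 0.3, 0, 0, 0.01, 0, 0.3, 0, 0, 0, 0])

```text
time_s: 18.45
ee_pos: [467.9, -395.3, 106.2]
ee_rot: [-177.3, -0.3, -6.6]
force: [0.4, 0.0, -2.1]
gripper_width: 45.9
```

```bash
python3 -c "
from h import *
go(469,-400,95,-7)"
```

```text
t=18.45 pos [ 467.9 -395.3  106.2] rot [-177.3   -0.3   -6.6] q6 52.7 grip 45.9 F [ 0.4  0.  -2.1]
turn first 0.4 then shift m [0.0016 0.005  0.011 ] rows 0.2
```

Call:
send_rows(deltas=[0.3, 0, 0.004, 0.011, 0, 0.3, 0, 0, 0, 0, 0.7, 0, 0, 0, 0, 0.7, 0, 0, 0, 0, 0.7, 0, 0, 0, 0, 0.7, 0, 0, 0, 0, 0.7, 0, 0, -0.03, 0, 0.7, 0, 0, -0.045, 0, 0.7, 0, 0, -0.045, 0, 1, 0, 0, -0.02, 0, 1, 0, 0, 0, 0])

```text
time_s: 19.55
ee_pos: [468.4, -408.3, 249.0]
ee_rot: [-177.9, -1.1, -6.6]
force: [0.6, -0.0, -0.2]
gripper_width: 77.0
```

```bash
python3 -c "
from h import *
go(420,-80,230,-4)
s,f=save('wrist','w12.png')"
```

```text
t=19.55 pos [ 468.4 -408.3  249. ] rot [-177.9   -1.1   -6.6] q6 52.6 grip 77.0 F [ 0.6 -0.  -0.2]
turn first -2.6 then shift m [-0.0715 -0.3233  0.0293] rows 6.5
```

View pics/w12.png

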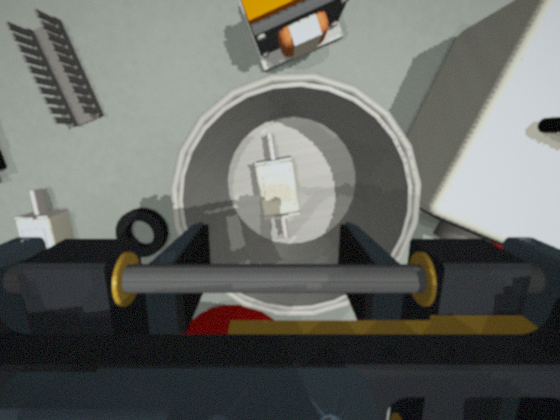

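The first fuse is flat in the pail at (277,186). Next is the right fuse.

Call:
send_rows(deltas=[1, 0, 0, 0, -2.6, 1, -0.006, -0.042, 0, 0, 1, -0.009, -0.044, 0, 0, 1, -0.009, -0.044, 0, 0, 1, -0.009, -0.044, 0.003, 0, 1, -0.009, -0.044, 0.003, 0, 1, -0.009, -0.044, 0.003, 0, 1, -0.009, -0.044, 0.003, 0, 1, 0, 0, 0, 0, 1, 0, 0, 0, 0])

```text
time_s: 20.6
ee_pos: [418.9, -83.7, 228.4]
ee_rot: [-177.1, 0.5, -4.0]
force: [0.6, -0.6, 0.8]
gripper_width: 91.1
```

```bash
python3 -c "
from h import *
s,f=save('wrist','w13.png')
import pickle; pickle.dump((s,f),open('w13.pkl','wb'))
go(434,-81,230,-4)
"
```

```text
t=20.65 pos [418.6 -83.9 228.3] rot [-177.1    0.5   -4. ] q6 78.0 grip 90.9 F [-0.7  0.2  1. ]
turn first -0.0 then shift m [ 0.0151 -0.0041 -0.0017] rows 0.3
```

View pics/w13.png

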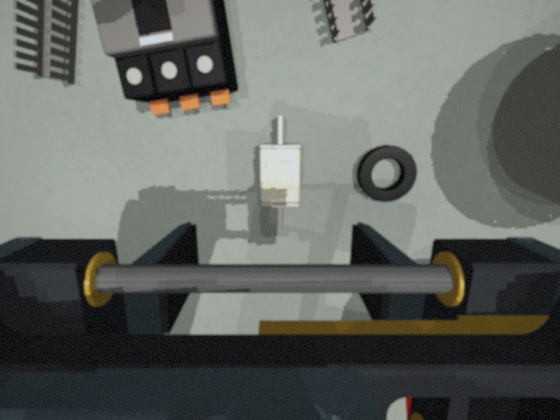

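```bash
python3 -c "
from h import *
import pickle; s,f=pickle.load(open('w13.pkl','rb'))
for u,v,z in [(280,175,42),(261,145,40),(300,145,40),(259,205,40),(299,205,40),(280,117,20),(281,228,20)]: print(u,v,ray(f,u,v,z,s).round(1))
"
```

```text
280 175 [437.1 -82.1  42. ]
261 145 [471.6 -63.1  40. ]
300 145 [ 468.7 -106.2   40. ]
259 205 [403.  -55.2  40. ]
299 205 [ 400.4 -101.8   40. ]
280 117 [500.4 -85.4  20. ]
281 228 [366.6 -78.1  20. ]
```

Call:
send_rows(deltas=[1, 0.015, 0.004, 0, 0, 1, 0, 0, 0.04, 0, 1, 0, 0.002, 0.04, 0, 1, 0, 0.002, 0.04, 0, 1, 0, 0.0, 0.01, 0, 1, 0, 0, 0, 0, 1, 0, 0, 0, 0])

```text
time_s: 21.35
ee_pos: [443.4, -98.3, 91.6]
ee_rot: [-177.3, 0.1, -4.8]
force: [1.1, 0.4, 0.4]
gripper_width: 91.1
```

```bash
python3 -c "
from h import *
go(435,-82,24,-4)"
```

```text
t=21.35 pos [443.4 -98.3  91.6] rot [-1.773e+02  1.000e-01 -4.800e+00] q6 76.7 grip 91.1 F [1.1 0.4 0.4]
turn first -0.8 then shift m [-0.0095 -0.0125  0.0683] rows 1.4
```

Call:
send_rows(deltas=[1, -0.009, -0.0135, 0, -0.8, 1, 0, 0, 0, 0, 1, 0, 0, 0.025, 0, 1, 0, 0, 0.02, 0, 1, 0, 0, 0, 0])

```text
time_s: 21.85
ee_pos: [440.2, -82.5, 51.1]
ee_rot: [-177.4, -0.7, -4.0]
force: [-1.2, 0.3, 0.3]
gripper_width: 91.2
```

```bash
python3 -c "
from h import *
go(435,-82,25,-4)"
```

```text
t=21.85 pos [440.2 -82.5  51.1] rot [-177.4   -0.7   -4. ] q6 76.9 grip 91.2 F [-1.2  0.3  0.3]
turn first 0.0 then shift m [-0.0056  0.0011  0.026 ] rows 0.5
```

Call:
send_rows(deltas=[1, -0.006, 0.001, 0.014, 0, 0.9, -0.002, 0, 0.012, 0, 0.8, 0, 0, 0, 0, 0.3, 0, 0, 0, 0, 0.3, 0, 0, 0, 0, 0.3, 0, 0, 0, 0, 0.3, 0, 0, 0, 0, 0.3, 0, 0, 0, 0, 0.3, 0, 0, 0, 0])

```text
time_s: 22.75
ee_pos: [438.2, -82.4, 32.1]
ee_rot: [-177.6, -1.6, -3.8]
force: [-0.6, 0.1, -3.1]
gripper_width: 46.2
```

```bash
python3 -c "
from h import *
go(469,-444,230,-4)"
```

```text
t=22.75 pos [438.2 -82.4  32.1] rot [-177.6   -1.6   -3.8] q6 76.3 grip 46.2 F [-0.6  0.1 -3.1]
turn first 0.2 then shift m [ 0.0614  0.35   -0.2111] rows 7.0
```

Call:
send_rows(deltas=[0.3, 0, 0, -0.025, 0, 0.3, 0, 0, -0.045, 0, 0.3, 0, 0, -0.045, 0, 0.3, 0, 0, -0.045, 0, 0.3, 0, 0, -0.045, 0, 0.3, 0.005, 0.04, -0.004, 0, 0.3, 0.008, 0.045, -0.003, 0, 0.3, 0.008, 0.045, -0.002, 0, 0.3, 0.008, 0.045, -0.002, 0, 0.3, 0.008, 0.045, -0.002, 0, 0.3, 0.008, 0.045, -0.002, 0, 0.3, 0, 0, 0, 0])

```text
time_s: 23.95
ee_pos: [456.9, -367.0, 245.9]
ee_rot: [-177.5, -1.1, -3.6]
force: [-0.6, 0.9, -2.8]
gripper_width: 46.1
```

```bash
python3 -c "
from h import *
go(469,-444,230,-4)"
```

```text
t=23.95 pos [ 456.9 -367.   245.9] rot [-177.5   -1.1   -3.6] q6 51.5 grip 46.1 F [-0.6  0.9 -2.8]
turn first 0.4 then shift m [0.0171 0.0766 0.0129] rows 1.5
```

Call:
send_rows(deltas=[0.3, 0.004, 0.028, 0, 0, 0.3, 0.006, 0.028, 0, 0, 0.3, 0.006, 0.024, 0, 0, 0.3, 0, 0, 0, 0, 0.3, 0, 0, 0.035, 0, 0.3, 0, 0, 0.035, 0, 0.3, 0, 0, 0.0, 0])

```text
time_s: 24.65
ee_pos: [467.2, -443.5, 165.9]
ee_rot: [-177.0, -0.7, -3.7]
force: [-0.8, 0.8, -3.4]
gripper_width: 46.1
```

```bash
python3 -c "
from h import *
go(469,-453,95,-4)
s,f=save('wrist','w14.png')"
```

```text
t=24.65 pos [ 467.2 -443.5  165.9] rot [-177.    -0.7   -3.7] q6 46.8 grip 46.1 F [-0.8  0.8 -3.4]
turn first 0.3 then shift m [0.0017 0.0131 0.0703] rows 1.4
```

View pics/w14.png

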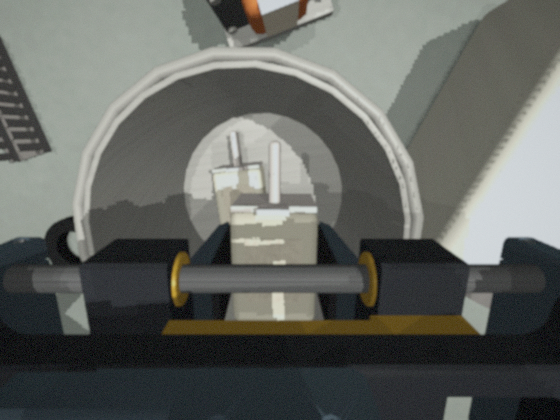

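Call:
send_rows(deltas=[0.3, 0.001, 0.012, 0, 0, 0.3, 0, 0.001, 0.035, 0, 0.3, 0, 0.001, 0.035, 0, 0.3, 0, 0, 0.005, 0, 0.3, 0, 0, 0, 0, 0.65, 0, 0, 0, 0, 0.65, 0, 0, 0, 0, 0.65, 0, 0, 0, 0, 0.65, 0, 0, -0.03, 0, 0.65, 0, 0, -0.045, 0, 0.65, 0, 0, -0.045, 0, 0.65, 0, 0, -0.025, 0])

```text
time_s: 25.9
ee_pos: [471.5, -468.0, 260.9]
ee_rot: [-178.4, -2.2, -3.6]
force: [0.8, -0.6, 0.1]
gripper_width: 58.9
```

```bash
python3 -c "
from h import *
go(600,-170,240,11.5)
s,f=save('wrist','w15.png')"
```

```text
t=25.90 pos [ 471.5 -468.   260.9] rot [-178.4   -2.2   -3.6] q6 46.0 grip 58.9 F [ 0.8 -0.6  0.1]
turn first -15.1 then shift m [ 0.1843 -0.2659  0.0336] rows 5.3
```

View pics/w15.png

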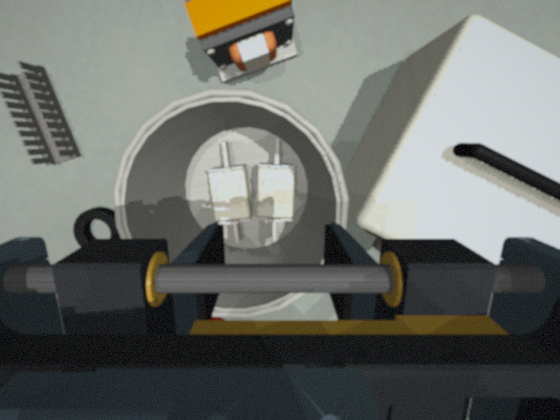

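Both fuses lie side by side in the pail at (228,193) and (276,190). Next is the right duct.

Call:
send_rows(deltas=[1, 0, 0, 0, -7.5, 1, 0, 0, 0, -7.5, 1, 0.026, -0.037, 0, 0, 1, 0.028, -0.04, 0.004, 0, 1, 0.028, -0.04, 0.004, 0, 1, 0.028, -0.04, 0.004, 0, 1, 0.028, -0.04, 0.004, 0, 1, 0.026, -0.037, 0.004, 0, 1, 0, 0, 0, 0, 1, 0, 0, 0, 0], squeeze=15)

```text
time_s: 26.95
ee_pos: [590.7, -200.4, 267.8]
ee_rot: [179.4, -3.8, 12.0]
force: [-0.0, -0.2, -0.0]
gripper_width: 91.3
```

```bash
python3 -c "
from h import *
s,f=save('wrist','w16.png')
import pickle; pickle.dump((s,f),open('w16.pkl','wb'))
go(637,-158,230,11.5)
"
```

```text
t=27.00 pos [ 590.7 -200.5  267.9] rot [179.4  -3.8  11.9] q6 57.1 grip 91.0 F [-1.   0.2 -0.5]
turn first 0.4 then shift m [ 0.0512 -0.0328  0.0411] rows 1.0
```

View pics/w16.png

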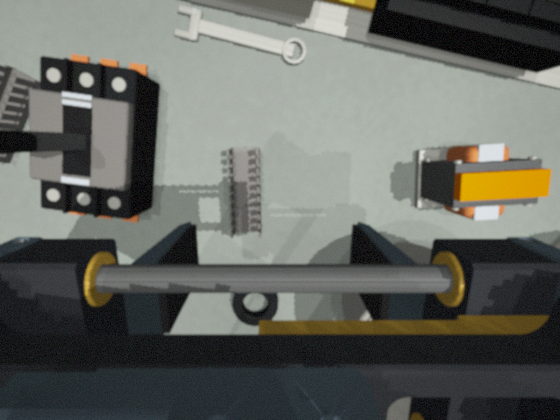

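```bash
python3 -c "
from h import *
import pickle; s,f=pickle.load(open('w16.pkl','rb'))
g=f['img'][135:250,190:300,::-1];cv2.imwrite('pics/w16c.png',cv2.resize(g,None,fx=5,fy=5,interpolation=cv2.INTER_CUBIC))"
```

```text
(no output)
```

View pics/w16c.png

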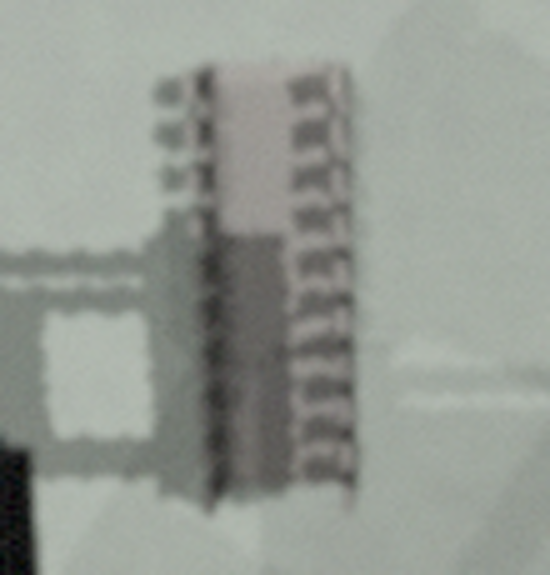

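```bash
python3 -c "
from h import *
import pickle; s,f=pickle.load(open('w16.pkl','rb'))
for x,y in [(205,68),(348,68),(212,510),(350,508)]: print(ray(f,190+x/5,135+y/5,40,s).round(1))
"
```

```text
[ 640.1 -137.2   40. ]
[ 647.4 -172.2   40. ]
[ 527.7 -159.8   40. ]
[ 535.7 -195.3   40. ]
```

```bash
python3 -c "
from h import *
import pickle; s,f=pickle.load(open('w16.pkl','rb'))
for x,y in [(86,79),(84,199)]: print(ray(f,x,y,76,s).round(1))
s,f=save('top','t16.png')
a=cv2.imread('pics/t16.png')[130:270,190:375];cv2.imwrite('pics/t16c.png',cv2.resize(a,None,fx=4.3,fy=4.3,interpolation=cv2.INTER_CUBIC))"
```

```text
[681.4  25.1  76. ]
[549.   14.9  76. ]
```

View pics/t16c.png

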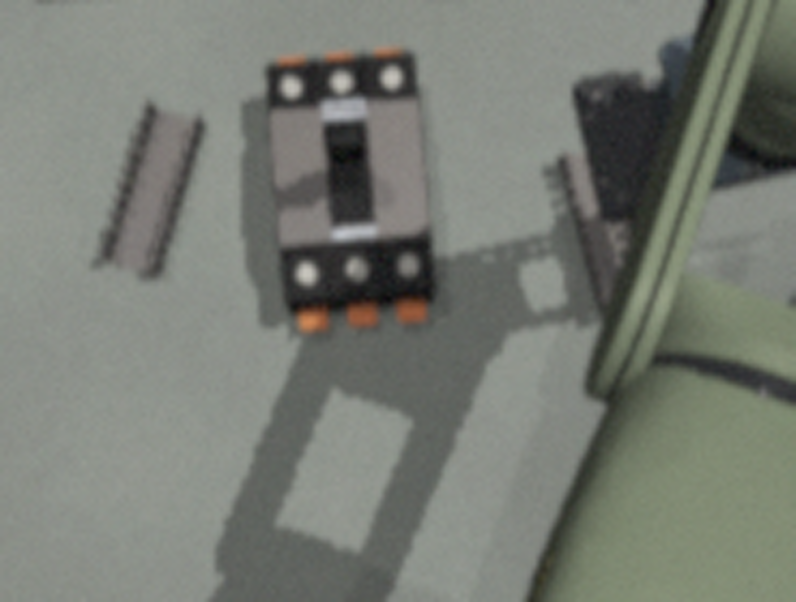

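The duct was knocked about 50 mm toward the robot: both views now put it at (588,-166). The lever is still upright. I'll grasp there.

```bash
python3 -c "
from h import *
go(588,-166,100,11.3)"
```

```text
t=27.05 pos [ 590.4 -201.5  267.7] rot [179.4  -3.8  11.8] q6 57.1 grip 91.1 F [0.3 0.3 0.9]
turn first 0.5 then shift m [-0.0065 -0.0369  0.1673] rows 3.3
```

Call:
send_rows(deltas=[1, 0.003, -0.018, 0, 0.4, 1, 0, -0.016, 0, 0, 1, 0, 0, 0.04, 0, 1, 0, 0, 0.04, 0, 1, 0, 0, 0.04, 0, 1, 0, 0, 0.04, 0, 1, 0, 0, 0, 0, 1, 0, 0, 0, 0])

```text
time_s: 27.85
ee_pos: [597.0, -175.6, 109.0]
ee_rot: [179.0, -4.3, 10.8]
force: [0.5, -1.0, 0.8]
gripper_width: 91.2
```

```bash
python3 -c "
from h import *
go(588,-166,26,11.3)"
```

```text
t=27.85 pos [ 597.  -175.6  109. ] rot [179.   -4.3  10.8] q6 60.4 grip 91.2 F [ 0.5 -1.   0.8]
turn first -0.5 then shift m [-0.0131 -0.0127  0.082 ] rows 1.6
```

Call:
send_rows(deltas=[1, -0.012, -0.012, 0, -0.5, 1, 0, 0, 0.025, 0, 1, 0, 0, 0.025, 0, 1, 0, 0, 0.015, 0, 1, 0, 0, 0, 0, 1, 0, 0, 0, 0])

```text
time_s: 28.45
ee_pos: [596.7, -171.8, 58.2]
ee_rot: [178.1, -5.7, 11.2]
force: [-0.6, 0.0, 1.2]
gripper_width: 90.8
```

```bash
python3 -c "
from h import *
go(588,-166,26,11.3)"
```

```text
t=28.45 pos [ 596.7 -171.8   58.2] rot [178.1  -5.7  11.2] q6 60.2 grip 90.8 F [-0.6  0.   1.2]
turn first -0.1 then shift m [-0.0106 -0.0084  0.031 ] rows 0.6
```

Call:
send_rows(deltas=[1, -0.01, -0.008, 0.012, 0, 1, -0.001, 0, 0.018, 0, 0.9, -0.001, 0, 0.004, 0])

```text
time_s: 28.75
ee_pos: [591.9, -168.7, 30.4]
ee_rot: [177.7, -6.4, 11.2]
force: [-0.2, -0.4, -0.3]
gripper_width: 85.8
```

```bash
python3 -c "
from h import *
go(588,-166,26,11.3)
s,f=save('wrist','w17.png')"
```

```text
t=28.75 pos [ 591.9 -168.7   30.4] rot [177.7  -6.4  11.2] q6 60.2 grip 85.8 F [-0.2 -0.4 -0.3]
turn first -0.1 then shift m [-0.0038 -0.0036  0.0039] rows 0.1
```

View pics/w17.png

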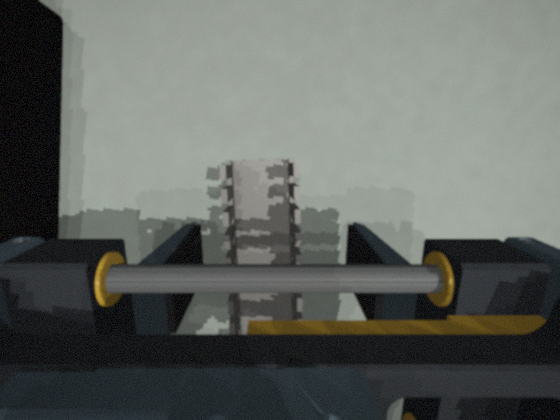

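Call:
send_rows(deltas=[0.8, -0.003, -0.003, 0.002, 0, 0.2, 0, 0, 0, 0, 0.2, 0, 0, 0, 0, 0.2, 0, 0, 0, 0, 0.2, 0, 0, 0, 0, 0.2, 0, 0, 0, 0, 0.2, 0, 0, 0, 0, 0.2, 0, 0, -0.015, 0, 0.2, 0, 0, -0.03, 0, 0.2, 0, 0, -0.045, 0, 0.2, 0, 0, -0.045, 0, 0.2, 0, 0, 0, 0])

```text
time_s: 30.0
ee_pos: [572.6, -164.3, 168.1]
ee_rot: [177.7, -6.4, 11.1]
force: [1.3, -0.5, -0.7]
gripper_width: 40.6
```

```bash
python3 -c "
from h import *
go(468,-425,235,11.3)
s,f=save('wrist','w18.png')"
```

```text
t=30.00 pos [ 572.6 -164.3  168.1] rot [177.7  -6.4  11.1] q6 60.6 grip 40.6 F [ 1.3 -0.5 -0.7]
turn first -0.2 then shift m [-0.1453  0.2383 -0.0741] rows 4.8
```

View pics/w18.png

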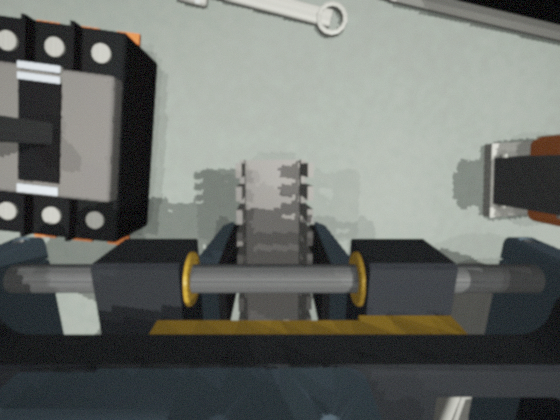

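Call:
send_rows(deltas=[0.2, 0, 0, -0.04, 0, 0.2, -0.01, 0.01, -0.035, 0, 0.2, -0.025, 0.038, 0, 0, 0.2, -0.025, 0.04, 0, 0, 0.2, -0.025, 0.04, 0, 0, 0.2, -0.025, 0.04, 0, 0, 0.2, -0.012, 0.025, 0, 0, 0.2, 0, 0, 0, 0, 0.2, 0, 0, 0, 0])

```text
time_s: 30.95
ee_pos: [472.4, -379.6, 218.8]
ee_rot: [178.9, -4.9, 11.2]
force: [0.9, 0.2, -0.1]
gripper_width: 40.5
```

```bash
python3 -c "
from h import *
go(468,-402,130,11.3)"
```

```text
t=30.95 pos [ 472.4 -379.6  218.8] rot [178.9  -4.9  11.2] q6 36.0 grip 40.5 F [ 0.9  0.2 -0.1]
turn first -0.1 then shift m [-0.0163  0.0195  0.0881] rows 1.8
```

Call:
send_rows(deltas=[0.2, -0.006, 0.018, 0, 0, 0.2, -0.005, 0, 0.035, 0, 0.2, -0.003, 0, 0.035, 0, 0.2, 0, 0, 0.03, 0, 0.2, 0, 0, 0.01, 0, 0.2, 0, 0, 0, 0])

```text
time_s: 31.55
ee_pos: [474.5, -400.7, 103.6]
ee_rot: [178.8, -4.9, 11.7]
force: [0.4, 0.6, -0.2]
gripper_width: 40.2
```

```bash
python3 -c "
from h import *
go(468,-402,105,11.3)
s,f=save('wrist','w19.png')"
```

```text
t=31.55 pos [ 474.5 -400.7  103.6] rot [178.8  -4.9  11.7] q6 33.0 grip 40.2 F [ 0.4  0.6 -0.2]
turn first 0.4 then shift m [-0.0065  0.     -0.0019] rows 0.1
```

View pics/w19.png

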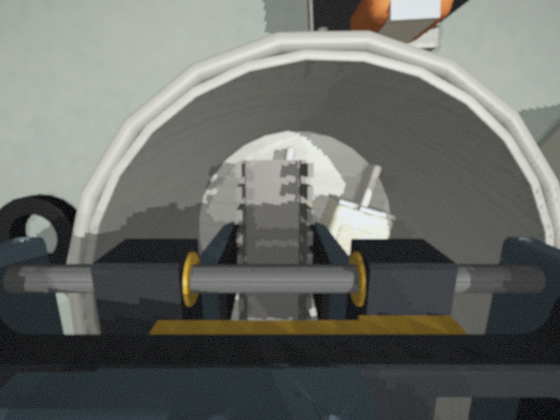

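Well inside the pail. I'll release and go up.

Call:
send_rows(deltas=[0.2, -0.005, 0, 0.003, 0, 0.65, 0, 0, 0, 0, 0.65, 0, 0, 0, 0, 0.65, 0, 0, 0, 0, 0.65, 0, 0, 0, 0, 0.65, 0, 0, -0.03, 0, 0.65, 0, 0, -0.045, 0, 0.65, 0, 0, -0.045, 0, 0.65, 0, 0, -0.045, 0, 0.8, 0, 0, -0.02, 0, 0.8, 0, 0, 0, 0])

```text
time_s: 32.7
ee_pos: [453.9, -402.2, 299.6]
ee_rot: [178.2, -5.4, 11.8]
force: [0.1, -0.2, -0.7]
gripper_width: 71.7
```

```bash
python3 -c "
from h import *
go(430,-100,260,None)
s,f=save('wrist','w20.png')"
```

```text
t=32.70 pos [ 453.9 -402.2  299.6] rot [178.2  -5.4  11.8] q6 33.2 grip 71.7 F [ 0.1 -0.2 -0.7]
turn first -0.0 then shift m [ 0.0345 -0.302   0.0334] rows 6.0
```

View pics/w20.png

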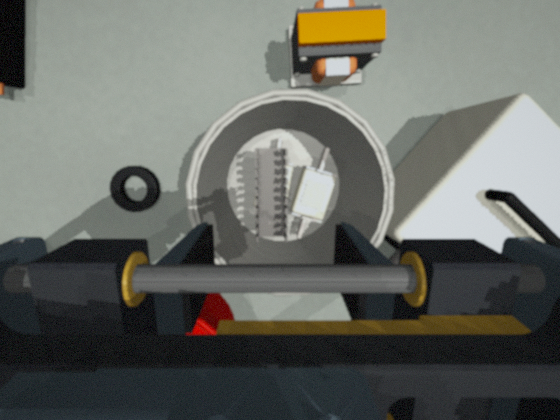

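The duct lies on the fuse in the pail. Now the left duct.

```bash
python3 -c "
from h import *
go(580,160,290,-17)"
```

```text
t=32.75 pos [ 453.6 -401.9  298.1] rot [178.3  -5.3  11.8] q6 33.2 grip 72.4 F [ 0.8 -0.4 -0.6]
turn first 28.8 then shift m [-0.0453 -0.574   0.0143] rows 11.5
```

Call:
send_rows(deltas=[1, 0, 0, 0, 7.2, 1, 0, 0, 0, 7.2, 1, 0, 0, 0, 7.2, 1, 0, 0, 0, 7.2, 1, 0, 0, 0, 0])

```text
time_s: 33.25
ee_pos: [451.3, -399.1, 287.7]
ee_rot: [-178.4, -4.6, -18.3]
force: [0.2, 0.2, 1.3]
gripper_width: 91.3
```

```bash
python3 -c "
from h import *
go(580,160,290,-17)"
```

```text
t=33.25 pos [ 451.3 -399.1  287.7] rot [-178.4   -4.6  -18.3] q6 63.1 grip 91.3 F [0.2 0.2 1.3]
turn first -1.3 then shift m [-0.04   -0.5722  0.009 ] rows 11.4
```

Call:
send_rows(deltas=[1, -0.003, -0.042, -0.001, -1.2, 1, -0.003, -0.046, 0, 0, 1, -0.003, -0.046, 0, 0, 1, -0.003, -0.046, 0, 0, 1, -0.003, -0.046, 0, 0, 1, -0.003, -0.046, 0, 0, 1, -0.003, -0.046, 0, 0, 1, -0.003, -0.046, 0, 0, 1, -0.003, -0.046, 0, 0, 1, -0.003, -0.046, 0, 0, 1, 0, 0, 0, 0, 1, 0, 0, 0, 0])

```text
time_s: 34.45
ee_pos: [548.4, 65.2, 278.1]
ee_rot: [-178.6, -3.0, -15.0]
force: [-0.2, -0.9, 0.0]
gripper_width: 90.8
```

```bash
python3 -c "
from h import *
go(580,160,280,-17)
s,f=save('wrist','w21.png')"
```

```text
t=34.45 pos [548.4  65.2 278.1] rot [-178.6   -3.   -15. ] q6 110.4 grip 90.8 F [-0.2 -0.9  0. ]
turn first 2.0 then shift m [ 0.0026 -0.0999  0.0008] rows 2.0
```

View pics/w21.png

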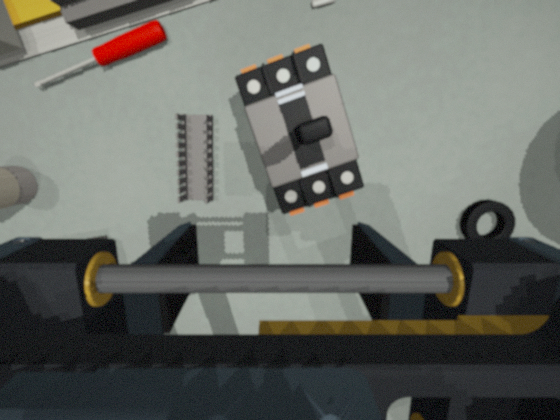

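```bash
python3 -c "
from h import *
s=state();f=grab_frame('wrist')
g=f['img'][100:215,150:260,::-1];cv2.imwrite('pics/w21c.png',cv2.resize(g,None,fx=5,fy=5,interpolation=cv2.INTER_CUBIC))
for u,v in [(179,115),(213,115),(180,202),(213,202)]: print(ray(f,u,v,40,s).round(1))
import pickle;pickle.dump((s,f),open('w21.pkl','wb'))"
```

```text
[677.1 161.3  40. ]
[665.8 119.6  40. ]
[570.5 195.9  40. ]
[559.2 153.   40. ]
```

View pics/w21c.png

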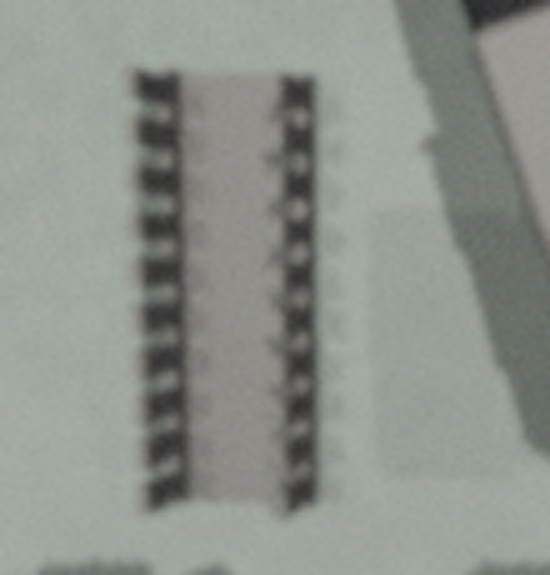

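```bash
python3 -c "
from h import *
import pickle;s,f=pickle.load(open('w21.pkl','rb'))
c=[ray(f,u,v,40,s) for u,v in [(177,114.6),(206.8,114.6),(179,202),(207,202)]]
print(np.round(c,1),np.mean(c,0))
d=(c[0]+c[1]-c[2]-c[3]);print(np.degrees(np.arctan2(d[1],d[0])))
c=np.mean(c,0);go(c[0],c[1],120,-17)"
```

```text
[[678.2 163.6  40. ]
 [668.3 127.1  40. ]
 [570.9 197.2  40. ]
 [561.2 160.8  40. ]] [619.65136577 162.18613925  40.        ]
-17.425333555677295
t=34.55 pos [548.4  64.  278.4] rot [-178.6   -3.   -15.2] q6 110.4 grip 90.8 F [0.1 0.1 0.4]
turn first 1.8 then shift m [ 0.0312 -0.1105  0.1631] rows 3.3
```

Call:
send_rows(deltas=[1, 0.006, -0.036, 0, 1.8, 1, 0.008, -0.036, 0, 0, 1, 0.008, -0.032, 0, 0, 1, 0, 0, 0, 0, 1, 0, 0, 0.04, 0, 1, 0, 0, 0.04, 0, 1, 0, 0, 0.04, 0, 1, 0, 0, 0, 0, 1, 0, 0, 0, 0])

```text
time_s: 35.45
ee_pos: [608.2, 143.7, 160.4]
ee_rot: [-178.7, -3.1, -17.9]
force: [-0.0, 0.3, 0.1]
gripper_width: 91.3
```

```bash
python3 -c "
from h import *
go(620,162.5,36,-17.4)"
```

```text
t=35.45 pos [608.2 143.7 160.4] rot [-178.7   -3.1  -17.9] q6 120.6 grip 91.3 F [-0.   0.3  0.1]
turn first -0.5 then shift m [-0.0012 -0.0188  0.125 ] rows 2.5
```

Call:
send_rows(deltas=[1, 0.006, -0.018, 0, -0.5, 1, 0, 0, 0, 0, 1, 0, 0, 0.035, 0, 1, 0, 0, 0.035, 0, 1, 0, 0, 0, 0, 1, 0, 0, 0, 0])

```text
time_s: 36.05
ee_pos: [630.5, 155.1, 105.4]
ee_rot: [-178.2, -4.3, -17.7]
force: [0.4, -0.9, 0.6]
gripper_width: 91.2
```

```bash
python3 -c "
from h import *
go(620,162.5,36,-17.4)"
```

```text
t=36.05 pos [630.5 155.1 105.4] rot [-178.2   -4.3  -17.7] q6 121.2 grip 91.2 F [ 0.4 -0.9  0.6]
turn first -0.3 then shift m [-0.0173 -0.0018  0.0683] rows 1.4
```

Call:
send_rows(deltas=[1, -0.014, -0.003, 0, -0.3, 1, 0, 0, 0.025, 0, 1, -0.002, 0, 0.025, 0, 1, -0.002, 0, 0.005, 0, 1, 0, 0, 0, 0])

```text
time_s: 36.55
ee_pos: [620.9, 166.2, 60.2]
ee_rot: [-177.7, -5.1, -17.4]
force: [0.8, -0.3, 0.2]
gripper_width: 91.6
```

```bash
python3 -c "
from h import *
go(620,162.5,36,-17.4)"
```

```text
t=36.55 pos [620.9 166.2  60.2] rot [-177.7   -5.1  -17.4] q6 122.3 grip 91.6 F [ 0.8 -0.3  0.2]
turn first 0.0 then shift m [-0.0019  0.0048  0.024 ] rows 0.5
```

Call:
send_rows(deltas=[1, -0.003, 0.003, 0.013, 0, 0.9, -0.001, 0.001, 0.014, 0, 0.9, 0, 0, 0, 0])

```text
time_s: 36.85
ee_pos: [620.7, 165.2, 37.6]
ee_rot: [-177.5, -5.5, -17.4]
force: [-0.5, 0.1, -0.7]
gripper_width: 82.6
```

```bash
python3 -c "
from h import *
go(620,162.5,36,-17.4)
s,f=save('wrist','w22.png')"
```

```text
t=36.85 pos [620.7 165.2  37.6] rot [-177.5   -5.5  -17.4] q6 122.2 grip 82.6 F [-0.5  0.1 -0.7]
turn first 0.0 then shift m [-0.      0.0029  0.0014] rows 0.1
```

View pics/w22.png

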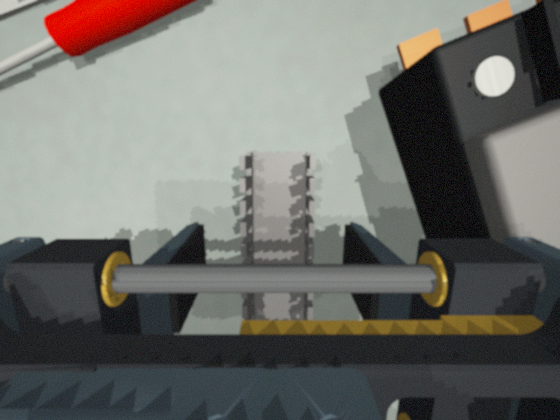

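Centred between the pads. I'll close and lift.

Call:
send_rows(deltas=[0.8, 0, 0.002, 0.003, 0, 0.2, 0, 0, 0, 0, 0.2, 0, 0, 0, 0, 0.2, 0, 0, 0, 0, 0.2, 0, 0, 0, 0, 0.2, 0, 0, 0, 0, 0.2, 0, 0, 0, 0, 0.2, 0, 0, -0.02, 0, 0.2, 0, 0, -0.04, 0, 0.2, 0, 0, -0.045, 0, 0.2, 0, 0, -0.045, 0, 0.2, 0, 0, -0.045, 0])

```text
time_s: 38.1
ee_pos: [596.6, 159.8, 227.9]
ee_rot: [-177.9, -4.7, -17.3]
force: [0.8, -0.1, -0.1]
gripper_width: 39.9
```

```bash
python3 -c "
from h import *
go(430,150,240,-4)
s,f=save('wrist','w23.png')"
```

```text
t=38.10 pos [596.6 159.8 227.9] rot [-177.9   -4.7  -17.3] q6 121.8 grip 39.9 F [ 0.8 -0.1 -0.1]
turn first -13.3 then shift m [-0.1638  0.0208 -0.0271] rows 3.3
```

View pics/w23.png

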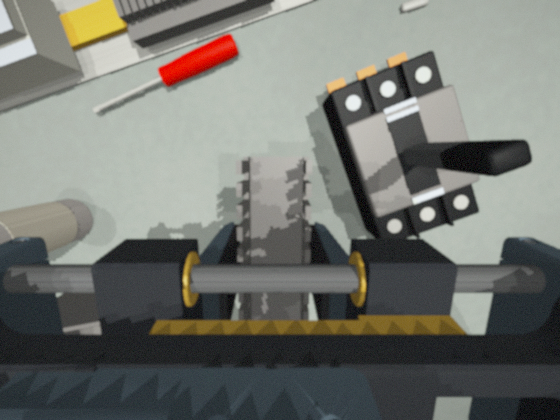

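Call:
send_rows(deltas=[0.2, -0.03, 0, -0.005, 0, 0.2, -0.042, 0, -0.005, 0, 0.2, -0.042, 0, -0.005, 0, 0.2, -0.042, 0, 0, 0, 0.2, 0, 0, 0, -6.6, 0.2, 0, 0, 0, -6.6, 0.2, 0, 0, 0, 0])

```text
time_s: 38.85
ee_pos: [444.8, 208.3, 238.8]
ee_rot: [-178.6, -6.4, -3.7]
force: [0.7, -0.3, -1.9]
gripper_width: 40.7
```

```bash
python3 -c "
from h import *
go(468,-446,240,-4)"
```

```text
t=38.85 pos [444.8 208.3 238.8] rot [-178.6   -6.4   -3.7] q6 119.4 grip 40.7 F [ 0.7 -0.3 -1.9]
turn first 0.3 then shift m [ 0.0685  0.651  -0.0096] rows 13.0
```

Call:
send_rows(deltas=[0.2, 0.002, 0.04, 0, 0, 0.2, 0.003, 0.048, 0, 0, 0.2, 0.003, 0.048, 0, 0, 0.2, 0.003, 0.048, 0, 0, 0.2, 0.003, 0.048, 0, 0, 0.2, 0.005, 0.048, 0, 0, 0.2, 0.005, 0.048, 0, 0, 0.2, 0.005, 0.048, 0, 0, 0.2, 0.005, 0.048, 0, 0, 0.2, 0.005, 0.048, 0, 0, 0.2, 0, 0, 0, 0])

```text
time_s: 39.95
ee_pos: [452.2, -282.5, 228.7]
ee_rot: [-178.5, -6.7, -5.4]
force: [0.4, 1.3, -0.7]
gripper_width: 40.4
```

```bash
python3 -c "
from h import *
go(468,-446,240,-4)"
```

```text
t=39.95 pos [ 452.2 -282.5  228.7] rot [-178.5   -6.7   -5.4] q6 57.1 grip 40.4 F [ 0.4  1.3 -0.7]
turn first -1.4 then shift m [ 0.0283  0.1618 -0.0119] rows 3.2
```

Call:
send_rows(deltas=[0.2, 0.006, 0.038, -0.005, -1.4, 0.2, 0.008, 0.045, -0.005, 0, 0.2, 0.008, 0.045, -0.002, 0, 0.2, 0.004, 0.025, 0, 0, 0.2, 0, 0, 0, 0, 0.2, 0, 0, 0, 0])

```text
time_s: 40.55
ee_pos: [464.2, -442.0, 235.9]
ee_rot: [-178.2, -6.5, -4.9]
force: [0.3, 0.1, -1.4]
gripper_width: 40.1
```

```bash
python3 -c "
from h import *
go(468,-450,110,-4)
s,f=save('wrist','w24.png')"
```

```text
t=40.55 pos [ 464.2 -442.   235.9] rot [-178.2   -6.5   -4.9] q6 45.5 grip 40.1 F [ 0.3  0.1 -1.4]
turn first -0.9 then shift m [-0.01    0.0114  0.1253] rows 2.5
```

View pics/w24.png

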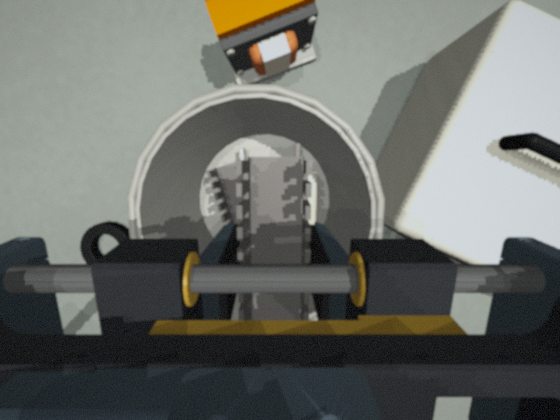

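Call:
send_rows(deltas=[0.2, 0, 0.014, 0, -0.9, 0.2, -0.003, 0.001, 0.03, 0, 0.2, -0.003, 0.001, 0.035, 0, 0.2, -0.003, 0.001, 0.035, 0, 0.2, 0, 0, 0.015, 0, 0.2, 0, 0, 0, 0, 0.2, 0, 0, 0, 0])

```text
time_s: 41.3
ee_pos: [469.5, -454.5, 120.8]
ee_rot: [-178.7, -6.8, -3.4]
force: [0.0, -0.7, -0.5]
gripper_width: 39.7
```

```bash
python3 -c "
from h import *
go(468,-457,110,-4)
s,f=save('wrist','w25.png')"
```

```text
t=41.30 pos [ 469.5 -454.5  120.8] rot [-178.7   -6.8   -3.4] q6 42.0 grip 39.7 F [ 0.  -0.7 -0.5]
turn first 0.6 then shift m [-0.0026  0.0029  0.0105] rows 0.2
```

View pics/w25.png

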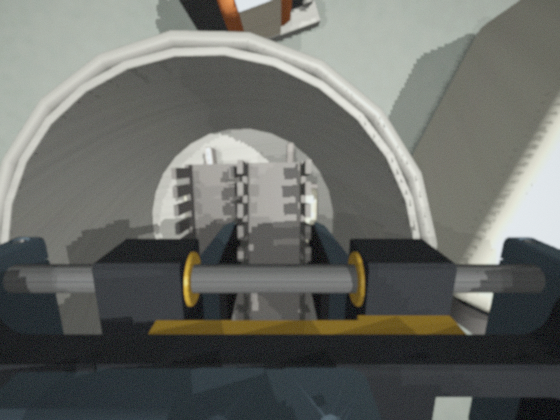

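Call:
send_rows(deltas=[0.2, -0.003, 0.008, 0.006, 0, 0.2, 0, 0, 0, 0, 0.6, 0, 0, 0, 0, 0.6, 0, 0, 0, 0, 0.6, 0, 0, 0, 0, 0.6, 0, 0, -0.03, 0, 0.6, 0, 0, -0.045, 0, 0.6, 0, 0, -0.045, 0, 0.6, 0, 0, -0.045, 0, 0.6, 0, 0, -0.02, 0, 0.6, 0, 0, 0, 0])

```text
time_s: 42.45
ee_pos: [444.3, -465.9, 309.7]
ee_rot: [-179.0, -7.1, -3.3]
force: [0.9, -0.5, -0.0]
gripper_width: 54.8
```

```bash
python3 -c "
from h import *
s,f=save('wrist','w26.png')
s,f=save('side','s26.png')
go(560,-150,310,4.3)"
```

```text
t=42.55 pos [ 443.7 -464.9  305.9] rot [-178.8   -6.9   -3.3] q6 42.1 grip 54.9 F [ 0.5  0.2 -0.1]
turn first -7.6 then shift m [ 0.1394 -0.3051  0.0145] rows 6.1
```

View pics/w26.png

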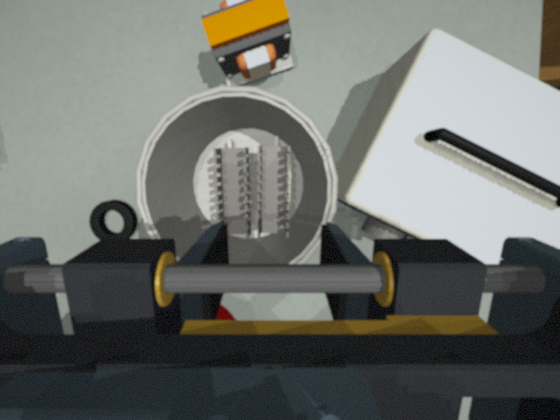

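View pics/s26.png

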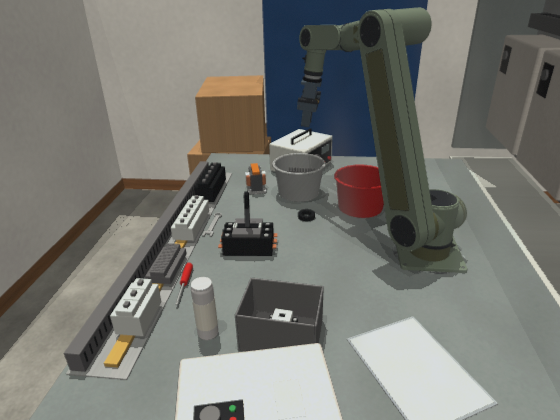

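All five parts are in: both ducts in the pail at (232,190) and (272,190), and the contactor in the tote. The table is clear and the lever upright. Next is the lever.

Call:
send_rows(deltas=[0.6, 0, 0, 0, -7.6, 0.6, 0.018, -0.042, 0, 0, 0.6, 0.018, -0.044, 0.002, 0, 0.6, 0.018, -0.044, 0.002, 0, 0.6, 0.018, -0.044, 0.002, 0, 0.6, 0.018, -0.044, 0.002, 0, 0.6, 0.018, -0.044, 0.002, 0, 0.6, 0.018, -0.044, 0.002, 0, 0.6, 0, 0, 0, 0, 0.6, 0, 0, 0, 0])

```text
time_s: 43.55
ee_pos: [541.6, -133.4, 284.1]
ee_rot: [-178.2, -4.9, 4.5]
force: [0.1, 0.0, -0.3]
gripper_width: 54.8
```

```bash
python3 -c "
from h import *
go(612,19,290,4.3)
s,f=save('top','t27.png')"
```

```text
t=43.55 pos [ 541.6 -133.4  284.1] rot [-178.2   -4.9    4.5] q6 67.6 grip 54.8 F [ 0.1  0.  -0.3]
turn first 0.2 then shift m [ 0.0818 -0.1466  0.0057] rows 2.9
```

View pics/t27.png

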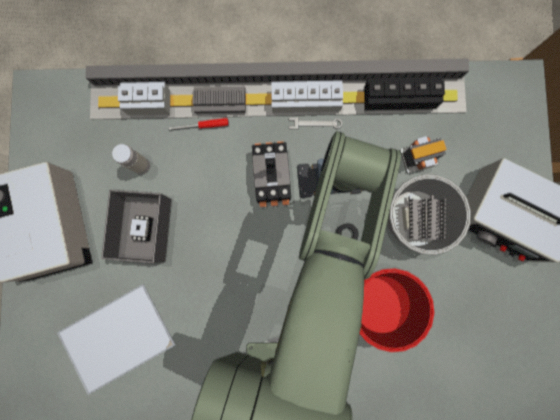

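Call:
send_rows(deltas=[0.6, 0.022, -0.038, 0, 0, 0.6, 0.022, -0.038, 0, 0, 0.6, 0.022, -0.038, 0, 0, 0.6, 0.008, -0.02, 0, 0, 0.6, 0, 0, 0, 0, 0.6, 0, 0, 0, 0])

```text
time_s: 44.2
ee_pos: [605.1, -0.8, 287.4]
ee_rot: [-178.2, -4.2, 3.5]
force: [-0.5, -0.5, 0.5]
gripper_width: 54.7
```

```bash
python3 -c "
from h import *
go(614,19,250,4.3)"
```

```text
t=44.20 pos [605.1  -0.8 287.4] rot [-178.2   -4.2    3.5] q6 83.6 grip 54.7 F [-0.5 -0.5  0.5]
turn first -0.8 then shift m [ 0.0076 -0.0179  0.0386] rows 0.8
```

Call:
send_rows(deltas=[0.7, 0.005, -0.018, 0, -0.8, 0.7, 0, 0, 0, 0, 0.7, 0, 0, 0.02, 0, 0.7, 0, 0, 0, 0])

```text
time_s: 44.6
ee_pos: [609.6, 14.7, 267.6]
ee_rot: [-178.4, -4.2, 4.1]
force: [0.1, 0.2, -0.9]
gripper_width: 64.1
```

```bash
python3 -c "
from h import *
go(614,19,184,4.3)"
```

```text
t=44.60 pos [609.6  14.7 267.6] rot [-178.4   -4.2    4.1] q6 84.6 grip 64.1 F [ 0.1  0.2 -0.9]
turn first -0.2 then shift m [-0.0013 -0.0016  0.0838] rows 1.7
```

Call:
send_rows(deltas=[0.7, -0.003, -0.003, 0.025, 0, 0.7, 0, 0, 0.03, 0, 0.7, 0, 0, 0.025, 0, 0.7, 0, 0, 0.012, 0, 0.7, 0, 0, 0, 0])

```text
time_s: 45.1
ee_pos: [615.0, 17.7, 178.3]
ee_rot: [-178.5, -4.6, 3.9]
force: [-0.7, 1.0, 0.6]
gripper_width: 63.6
```

```bash
python3 -c "
from h import *
go(614,19,184,4.3)
save('side','s28.png');f=cv2.imread('pics/s28.png')
cv2.imwrite('pics/s28c.png',cv2.resize(f[150:270,180:340],None,fx=4.4,fy=4.4,interpolation=cv2.INTER_CUBIC))"
```

```text
t=45.10 pos [615.   17.7 178.3] rot [-178.5   -4.6    3.9] q6 84.7 grip 63.6 F [-0.7  1.   0.6]
turn first -0.4 then shift m [-0.0005 -0.0015 -0.0057] rows 0.1
```

View pics/s28c.png

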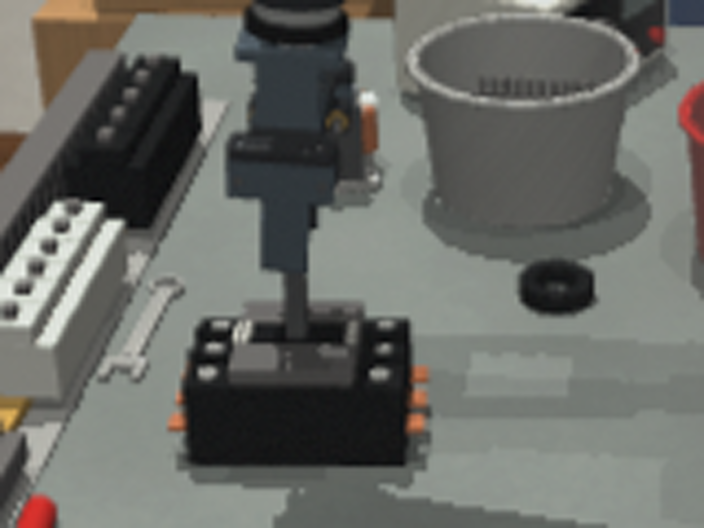

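Call:
send_rows(deltas=[0.2, 0, 0, 0, 0, 0.2, 0, 0, 0, 0, 0.2, 0, 0, 0, 0, 0.2, 0, 0, 0, 0, 0.2, 0.012, 0, 0.0015, 0, 0.2, 0.012, 0, 0.003, 0, 0.2, 0.012, 0, 0.004, 0, 0.2, 0.012, 0, 0.005, 0, 0.2, 0.012, 0, 0.006, 0, 0.2, 0, 0, 0, 0], squeeze=25)

```text
time_s: 46.15
ee_pos: [672.5, 24.5, 173.3]
ee_rot: [-178.4, -3.9, 4.0]
force: [1.8, 0.8, -1.7]
gripper_width: 24.2
```

```bash
cat > lev.py <<'E'
from h import *
import sys
go(672,23,160,4.3)
s,f=save('side',sys.argv[1]+'.png');g=cv2.imread('pics/'+sys.argv[1]+'.png')
cv2.imwrite('pics/'+sys.argv[1]+'c.png',cv2.resize(g[180:250,200:290],None,fx=8,fy=8,interpolation=cv2.INTER_CUBIC))
for a in(.3,.4,.5,.6):
  d=np.array([np.sin(a)*np.cos(.075),np.sin(a)*np.sin(.075),np.cos(a)]);h=np.array([614.5,19,85])
  print(a,[np.round((proj(f,h+r*d)-[200,180])*8,0) for r in(10,30,70,132)])
E
python3 lev.py s29
```

```text
t=46.15 pos [672.5  24.5 173.3] rot [-178.4   -3.9    4. ] q6 85.4 grip 24.2 F [ 1.8  0.8 -1.7]
turn first -0.3 then shift m [-0.0016  0.0018  0.0132] rows 0.3
0.3 [array([375., 354.]), array([358., 315.]), array([325., 237.]), array([271., 111.])]
0.4 [array([372., 355.]), array([352., 317.]), array([309., 242.]), array([242., 121.])]
0.5 [array([370., 356.]), array([346., 320.]), array([295., 248.]), array([214., 133.])]
0.6 [array([368., 357.]), array([340., 323.]), array([281., 256.]), array([189., 148.])]
```

Image viewing is exhausted, so I'll use force and pixel code from here. I'll push to the stop.

Call:
send_rows(deltas=[0.2, 0.008, 0, 0.005, 0, 0.2, 0.008, 0, 0.004, 0, 0.2, 0, 0, 0, 0])

```text
time_s: 46.5
ee_pos: [687.6, 25.6, 164.9]
ee_rot: [-178.5, -3.6, 4.1]
force: [1.6, 1.5, 0.2]
gripper_width: 24.0
```

```bash
python3 lev.py s30|head -1; cat > ang.py <<'E'
from h import *
s=state();f=grab_frame('side');g=f['img'].astype(float).mean(2)
h=np.array([614.5,19,85]);best=[]
for a in np.arange(-.7,.75,.05):
  d=np.array([np.sin(a)*np.cos(.075),np.sin(a)*np.sin(.075),np.cos(a)])
  p=[proj(f,h+r*d) for r in np.arange(25,131,5)]
  best.append((round(a,2),round(np.mean([g[int(round(v)),int(round(u))] for u,v in p]),0),max(int(g[int(round(v)),int(round(u))]) for u,v in p)))
print(best)
E
python3 ang.py
```

```text
t=46.50 pos [687.6  25.6 164.9] rot [-178.5   -3.6    4.1] q6 85.5 grip 24.0 F [1.6 1.5 0.2]
[(np.float64(-0.7), np.float64(138.0), 149), (np.float64(-0.65), np.float64(138.0), 149), (np.float64(-0.6), np.float64(140.0), 149), (np.float64(-0.55), np.float64(140.0), 149), (np.float64(-0.5), np.float64(140.0), 149), (np.float64(-0.45), np.float64(137.0), 149), (np.float64(-0.4), np.float64(138.0), 149), (np.float64(-0.35), np.float64(136.0), 149), (np.float64(-0.3), np.float64(134.0), 148), (np.float64(-0.25), np.float64(135.0), 148), (np.float64(-0.2), np.float64(133.0), 148), (np.float64(-0.15), np.float64(138.0), 148), (np.float64(-0.1), np.float64(137.0), 148), (np.float64(-0.05), np.float64(138.0), 148), (np.float64(0.0), np.float64(141.0), 149), (np.float64(0.05), np.float64(141.0), 148), (np.float64(0.1), np.float64(140.0), 148), (np.float64(0.15), np.float64(140.0), 148), (np.float64(0.2), np.float64(139.0), 148), (np.float64(0.25), np.float64(137.0), 146), (np.float64(0.3), np.float64(135.0), 146), (np.float64(0.35), np.float64(127.0), 147), (np.float64(0.4), np.float64(107.0), 145), (np.float64(0.45), np.float64(78.0), 141), (np.float64(0.5), np.float64(43.0), 59), (np.float64(0.55), np.float64(41.0), 57), (np.float64(0.6), np.float64(41.0), 54), (np.float64(0.65), np.float64(44.0), 54), (np.float64(0.7), np.float64(49.0), 68)]
```

Call:
send_rows(deltas=[0.2, 0.008, 0, 0.004, 0, 0.2, 0.008, 0, 0.004, 0, 0.2, 0, 0, 0, 0])

```text
time_s: 46.9
ee_pos: [695.0, 26.3, 159.7]
ee_rot: [-178.5, -2.4, 4.1]
force: [2.6, 0.6, -3.2]
gripper_width: 24.1
```

Call:
send_rows(deltas=[0.5, 0, 0, 0, 0, 0.7, 0, 0, 0, 0, 0.7, 0, 0, 0, 0, 0.7, 0, 0, -0.03, 0, 0.7, 0, 0, -0.045, 0, 0.7, 0, 0, -0.045, 0, 0.7, 0, 0, -0.045, 0, 0.7, 0, 0, 0, 0])

```text
time_s: 47.7
ee_pos: [690.6, 21.4, 328.4]
ee_rot: [-178.3, -2.7, 4.0]
force: [0.5, -0.0, 0.7]
gripper_width: 63.8
```

```bash
python3 ang.py | tr ')' '\n' | grep -v '^$' | sed 's/np.float64(//g' | paste -sd' ' ; python3 -c "
from h import *
go(600,20,300,4.3)"
```

```text
[(-0.7 , 139.0 , 151 , (-0.65 , 139.0 , 151 , (-0.6 , 142.0 , 150 , (-0.55 , 141.0 , 150 , (-0.5 , 141.0 , 150 , (-0.45 , 139.0 , 150 , (-0.4 , 139.0 , 151 , (-0.35 , 137.0 , 150 , (-0.3 , 135.0 , 150 , (-0.25 , 136.0 , 150 , (-0.2 , 135.0 , 150 , (-0.15 , 140.0 , 150 , (-0.1 , 138.0 , 150 , (-0.05 , 139.0 , 150 , (0.0 , 142.0 , 149 , (0.05 , 142.0 , 149 , (0.1 , 142.0 , 149 , (0.15 , 141.0 , 149 , (0.2 , 141.0 , 149 , (0.25 , 139.0 , 148 , (0.3 , 138.0 , 148 , (0.35 , 134.0 , 148 , (0.4 , 127.0 , 148 , (0.45 , 110.0 , 147 , (0.5 , 75.0 , 140 , (0.55 , 34.0 , 49 , (0.6 , 34.0 , 50 , (0.65 , 36.0 , 60 , (0.7 , 53.0 , 101 ]
t=47.75 pos [689.6  21.4 324.7] rot [-178.3   -2.4    4. ] q6 85.9 grip 63.9 F [ 0.1 -0.3  0.3]
turn first -0.3 then shift m [-0.0904 -0.0047  0.0212] rows 1.8
```

```bash
python3 - <<'E'
from h import *
f=grab_frame('top')['img'].astype(float); g=cv2.imread('pics/t27.png')[:,:,::-1].astype(float)
for n,(a,b,c,d) in {'tote':(185,270,100,175),'pail':(170,260,385,475),'tools':(115,180,165,235),'tape':(220,248,333,362)}.items():
    print(n,np.abs(f-g)[a:b,c:d].mean().round(1))
s=state();print(s['force'],s['qvel'].round(2),s['time_s'])
job_done()
E
```

```text
tote 2.0
pail 3.6
tools 12.3
tape 19.5
[ 0.15383729 -0.21602925 -0.6152221 ] [ 0.02  1.95  4.09 -0.13 -0.17  0.  ] 47.8
the job is handed in; nothing more can be done
```

I did the whole job and handed it in at about 48 s of robot time, but I have no verdict on it.

**What I did:**
- I put the lever upright, which measured about -0.02 rad in the side view.
- The scene held five parts. I put the one contactor in the grey tote, and the two fuse links and two trunking offcuts in the steel pail.
- The right offcut had been knocked about 50 mm toward the robot during the run, so I re-measured it and picked it up from there.
- I then led the lever to II and backed the open gripper off to about 325 mm height.

**Last checks:**
- **Parts:** after the last drop, the wrist and top pictures showed both offcuts in the pail on top of the fuses, and the contactor upright in the tote. No parts were left on the table.
- **Lever:** it measured about 0.6 rad by pixel code on the side picture. I had used up the picture-viewing limit, so this position was not looked at by eye.
- **Tote and pail:** the last top picture matches the earlier one there (mean difference 2.0 for the tote and 3.6 for the pail).
- **Tools and tape:** the same comparison disagreed (12.3 and 19.5). I put this down to the arm and its shadow having moved, but did not confirm it. Both stood in their original places in the pictures I viewed before the final lever move.
- **Arm:** tool force was about 0.6 N or less. The joints still showed a slight settling motion (up to 4°/s) when I handed in.

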